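# Open the double-leaf lid of the specimen catch box under the chute

## Task

Open the two-leaf lid of the wooden catch box so that specimens can slide down the chute into it. Draw back the bolt and open the leaf that it holds first, then open the other leaf, whose edge lies under the first one's strip; leave both leaves standing upright or leaning outward, let go of them, and do not disturb the mica book and the limonite clod beside the box.

Things in the scene. Friction and masses are not known exactly. Their poses are not given: they have to be found in the camera images.
- catch_box: Fixed pale wooden catch box, 260 x 290 mm (x, y), 97 mm high, with chute and shelf fixed to it. Origin: centre of its underside on the table; x points away from the robot towards the shelf, y left, z up. Two lid leaves, tops 97 mm up, cover x = -118 to +40 mm and meet at y = 0; beyond x = 42 mm is a fixed sill, also 97 mm up. All mm below called 'of the box' are in this frame.
- shelf_nose (a point): Middle of the lower left (+y) edge of the shelf's clear acrylic nose, at x = 125, y = 95, z = 235 mm of the box. The nose (8 mm thick, x = 50 to 200, y = -20 to 95) hangs over the bolt, so reach the bolt with the tool tilted about 40 degrees, the gripper leaning out to the box's +y side, which is open. Main shelf: x = 200 to 310, y = -170 to 170, same height, on 12 mm corner posts.
- chute_lip (a point): Middle of the lower end of the galvanized sheet chute, on its floor, at x = 46, y = -75, z = 139 mm of the box. The chute is 94 mm wide with 22 mm side walls and rises along the box's x at 34 degrees to the shelf. Fixed.
- bolt (a joint): Steel slide bolt on the sill at y = 85 mm of the box. 0 = fully shot (its tongue reaches 22 mm over the edge of leaf A); grows as it slides along +x of the box (away from the robot), stop at 0.032 m. The leaf is free above about 0.022. It may start slightly drawn. Slides with about 2 N and stays where it is left.
- bolt_tab (a point): Centre of the bolt's upright tab, 26 mm wide (y), 10 mm thick (x), 36 mm tall, top 144 mm above the table. Moves with the bolt; at joint value 0 it stands at x = 73, y = 85, z = 126 mm of the box. In front of it, at x = 48 to 56 mm, is a low guide bridge 112 mm high.
- leaf_a (a joint): Angle of leaf A, the left (+y) leaf, held by the bolt. 0 = closed flat, 1.57 = upright, stop at 1.85 (leaning outward). Wooden panel 158 x 134 mm, 12 mm thick, about 0.3 kg, stiff hinge: stays at any angle it is left (2 to 8 N at the handle to move it). A wooden strip along its free edge reaches 156 mm from the hinge line and laps 19 mm over leaf B; strip top 9.5 mm above the leaf.
- leaf_a_hinge (a point): Middle of leaf A's hinge line, at x = -39, y = 137, z = 97 mm of the box. The hinge line runs along the box's x.
- leaf_a_handle (a point): Centre of leaf A's handle: a 12 mm round steel bar, 70 mm long, parallel to the hinge line, its centre 35 mm above the leaf's top face and 92 mm from the hinge line (along the leaf), at x = -45 mm of the box. A post near each end, 50 mm clear between them. Moves with the leaf.
- leaf_b (a joint): Angle of leaf B, the right (-y) leaf, whose free edge lies under leaf A's strip, so that it cannot rise freely until leaf A is out of the way. Same panel, handle, stiff hinge and values as leaf A (0 closed, 1.57 upright, stop 1.85) but without a strip: its free edge is 134 mm from its hinge line. It opens to the -y side.
- leaf_b_hinge (a point): Middle of leaf B's hinge line, at x = -39, y = -137, z = 97 mm of the box.
- leaf_b_handle (a point): Centre of leaf B's handle bar, same size and offsets as leaf A's.
- mica_center (a point): Centre of a silver-grey mica book, 70 x 55 x 23 mm, on the table beside the box. Leave alone.
- limonite_center (a point): Centre of a brown lumpy limonite clod, about 75 mm across, 45 mm high, on the table beside the box. Leave alone.

How it is judged:
On the way, in this order (a step that is already met when the one before it is completed fails the run):
1. the bolt is drawn back clear of leaf A (value of joint bolt above 0.021 m), for 0.1 s.
2. leaf A is up while leaf B is still down (value of joint leaf_a above 1.3 rad and value of joint leaf_b below 0.3 rad), for 0.2 s.
3. leaf B is up too (value of joint leaf_b above 1.3 rad), for 0.2 s.
At the end, for the whole second after the job is handed in: Both leaves stand open at 1.3 rad (75 degrees) or more, at rest and released (value of joint each of leaf_a, leaf_b above 1.3 rad and velocity of joint leaf_a between -0.1 and 0.1 rad/s and velocity of joint leaf_b between -0.1 and 0.1 rad/s); the robot touches nothing.
It fails at once if the mica book or the limonite clod is moved by more than 30 mm (distance of any of mica_center, limonite_center from where it was at the start of the episode above 0.03 m).
It also fails if it takes over 72 s, if anything falls off the work surface, if the arm or the gripper's body presses on something with over 40 N, if the wrist force passes 120 N, or if a joint passes its speed limit or range.

## Robot

A 7-joint arm with a two-finger parallel gripper is mounted at the origin on the work surface. World frame = base frame: x ahead of the robot, y to its left, z up, the work surface at z = 0. Lengths are in m, angles in rad, forces in N, time in s.
With the tool pointing down it reaches from about 0.4 to 0.85 m from the base axis. Payload 10.4 kg.
Tool frame: the origin (TCP) lies on the centre line of the jaws, within the pads' length; the fingertips stand 22 mm ahead of it and the grasp point (between the pads) lies 3 mm ahead of it; x points along the fingers, y is the direction in which the jaws open and shut, and the axes are right-handed (so a half turn about x gives the same grasp; the last joint's range is limited). The gripper opens to 87 mm and grips with 3 to 60 N. Pads are 19 mm wide; open, the fingers measure 117 mm over their backs; the gripper's body (75 mm by 190 mm) begins 51 mm behind the grasp point.
Start: joints at [-1.236, 0.332, -0.065, 1.46, 0.022, 1.35, -0.088], TCP at [0.219, 0.585, 0.245] pointing down, gripper open.
Joint ranges: [-2.6, 2.6], [-0.5, 2.12], [-1.47, 1.34], [0.16, 2.42], [-1.27, 4.41], [0.06, 2.06], [-2.6, 2.6]. Speed limits (rad/s): [2.22, 2.22, 2.79, 2.79, 3.14, 3.14, 3.14].

## Interface

Orientations are given as a unit quaternion [x, y, z, w].
In Python, from bench import * gives the robot as it stands.
- The arm moves only by the tool arm_command, never from a script. Its argument "targets" is one flat list of numbers, 7 for each row, row after row: the turn, a rotation vector about the tool's x, y, z in units of 45 degrees (1.0 is 45 degrees), then the shift along the tool's x, y, z in units of 25 mm (1.0 is 25 mm), then the opening, from 0 (shut) to 1 (fully open). In form: [wx, wy, wz, tx, ty, tz, fingers, wx, wy, wz, tx, ty, tz, fingers, ...]. A call has 1 to 12 rows; each row shifts and turns the pose as measured when the row begins, along the tool's axes as they then stand; what a row does not reach is not made up. A row lasts 1/12 s, in which the tool goes at most 41.7 mm and 7.16 degrees, less where a joint would pass 70% of its speed; a pose out of reach is approached as far as the arm can. A call with a number of a shift or a turn outside -1 to 1 is refused whole. A call with a gripper value outside its range is refused whole. The fingers move at their own pace and stop on an object; "newtons" is the grip in N (left out, the last holds). Time passes only in rows, so rows that do not move let the fingers close. It gives the time, the measured TCP pose, the force and the opening at its end, in the units of the state.
- read_state(): the state, without advancing time (a new reading comes with each control period).
- camera(name): name is "scene" or "side" or "wrist"; returns the picture (480x640x3 uint8, red, green, blue); there is no depth.
- calibration(name): a dict with "camera_matrix" (3x3 intrinsics, pixels), "D" ([k1, k2, p1, p2, k3] as OpenCV has them; the pictures are not rectified), "R" (3x3) and "t" (3): a world point X has camera coordinates R X + t; the wrist camera has in their place "tool_from_camera" (4x4, takes a point from camera to tool coordinates, whose origin is the TCP and whose axes are the tool frame's). Camera axes: x right, y down, z forward; pixel columns grow to the right and rows downward; lengths in m; the calibration is good to about 2 mm. A picture is of the moment at which its call begins: read the wrist's pose just before it. calibration takes no time and is no camera call.
- close_job(): hands the job in, once; it reports no verdict.
The state is a dict: "time": time; "joint_positions": joint angles; "joint_vel": joint speeds; "joint_torque": joint torques, N m; "ee_pos": TCP position; "eef_rot": TCP orientation; "ft_force": force on the tool from outside, world axes, zero at the start; "torque": the same for the moment, N m; "width": finger opening in m.
Only numpy, scipy, OpenCV 4.12 (cv2) and the standard library are available. Lean on these libraries where they do the work, as an engineer would, in place of code of your own. Each camera call takes 0.05 s, during which the arm holds its last target.

## Working session

There is one attempt and no reset: what is moved stays moved. The work goes in short steps, Python scripts to look and compute and a tool call to move; the robot and the scene stay as the last step left them, time stands still between calls to the robot, and variables do not carry over. Pictures are saved under pics/ and viewed, and the job is handed in when it is done.

Besides the shell and the picture viewer there is one more tool, called after "Emit:" as name(argument=value, ...) on one line, values as JSON. arm_command: Moves the arm, as the interface text tells. Shifts and turns lie within -1 to 1; 1 stands for 25 mm of shift or 45 degrees of turn. Its arguments: {"type":"object","properties":{"targets":{"type":"array","items":{"type":"number","minimum":-1,"maximum":1}},"newtons":{"type":"number"}},"required":["targets"]}

```bash
mkdir -p pics; ls
python3 - <<'E'
from bench import *
import cv2
s=read_state()
for k in s: print(k,s[k])
for n in ["scene","side","wrist"]:
    im=camera(n); cv2.imwrite(f"pics/{n}0.png",im[:,:,::-1]); c=calibration(n); print(n,c)
E
```

```text
pics
time 0.0
joint_positions [-1.23561765  0.33286176 -0.06470242  1.4609478   0.02162671  1.34991757
 -0.08847387]
joint_vel [ 0.00171786 -0.00077777 -0.00013807 -0.00093394  0.00162207  0.00133065
  0.00080889]
joint_torque [ 7.89644637e-04 -6.23260403e+01  2.52320326e-02 -3.89883578e+01
 -6.11749711e-02  3.99987772e-02  2.06921945e-04]
ee_pos [0.21875537 0.58507701 0.24375716]
eef_rot [ 0.12529583  0.69588384 -0.12630611  0.69576821]
ft_force [ 0.73796642 -0.16907581  0.75281065]
torque [-0.02524105 -0.0245052  -0.00495676]
width 0.08708645829508893
scene {'camera_matrix': array([[510.5031249 ,   0.        , 319.24020772],
       [  0.        , 510.5031249 , 237.77974669],
       [  0.        ,   0.        ,   1.        ]]), 'D': array([-0.08005158,  0.        ,  0.        ,  0.        ,  0.        ]), 'R': array([[-0.65397343,  0.75644464, -0.01050015],
       [ 0.55528954,  0.47054897, -0.68573843],
       [-0.51378232, -0.45428534, -0.72777233]]), 't': array([ 0.3675203 , -0.20948909,  1.48392463])}
side {'camera_matrix': array([[466.22914473,   0.        , 323.63829134],
    
[... 292 characters left out ...]
96,  0.48567461, -0.70316386]]), 't': array([-0.38933882,  0.40429637,  0.76947512])}
wrist {'camera_matrix': array([[383.1642798 ,   0.        , 320.20310074],
       [  0.        , 383.1642798 , 237.90209745],
       [  0.        ,   0.        ,   1.        ]]), 'D': array([0.01965681, 0.        , 0.        , 0.        , 0.        ]), 'tool_from_camera': array([[ 1.25575327e-04, -2.71171862e-01,  9.62530937e-01,
        -1.38763852e-01],
       [ 9.99999918e-01, -3.37382491e-04, -2.25513744e-04,
         9.65506407e-04],
       [ 3.85894067e-04,  9.62530886e-01,  2.71171798e-01,
        -7.38329132e-02],
       [ 0.00000000e+00,  0.00000000e+00,  0.00000000e+00,
         1.00000000e+00]])}
```

View pics/scene0.png

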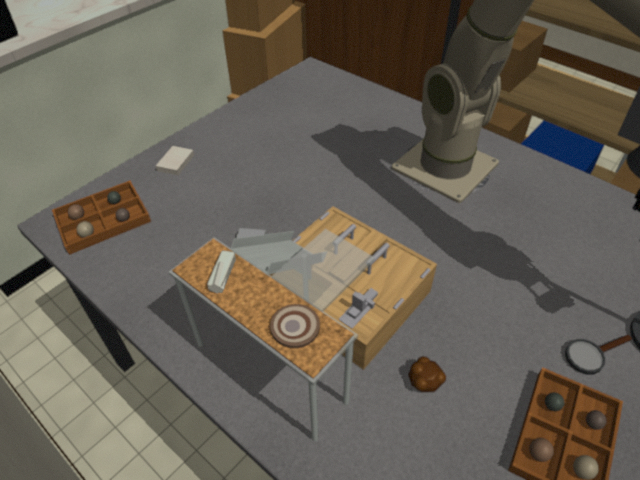

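View pics/side0.png

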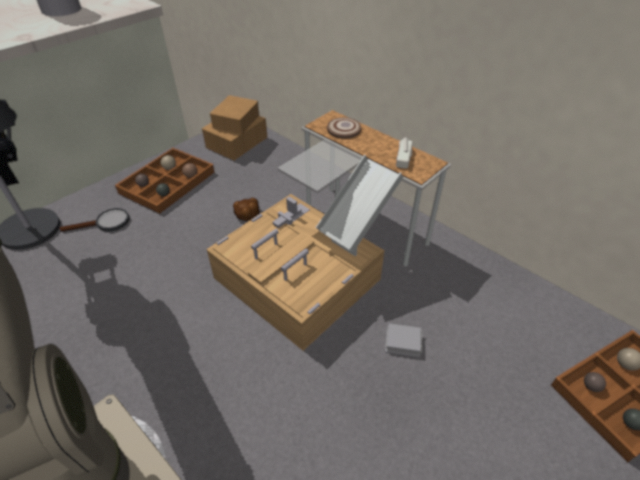

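View pics/wrist0.png

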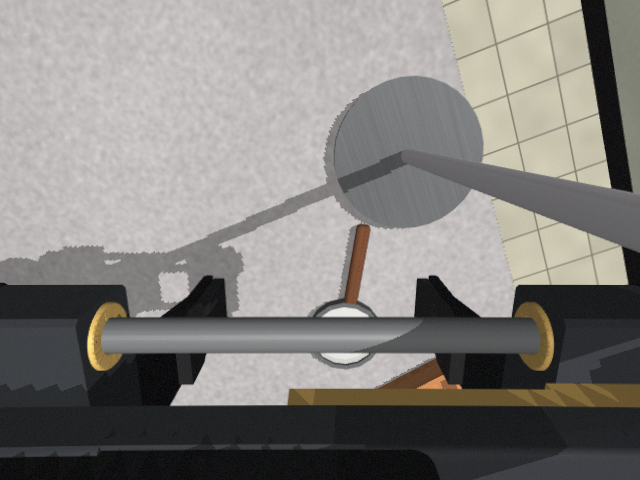

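Run:
```python
import cv2
a=cv2.imread("pics/scene0.png")[195:375,220:450]; cv2.imwrite("pics/sc_crop.png",cv2.resize(a,None,fx=3.4,fy=3.3,interpolation=cv2.INTER_CUBIC))
a=cv2.imread("pics/side0.png")[180:350,200:400]; cv2.imwrite("pics/si_crop.png",cv2.resize(a,None,fx=4,fy=3.5,interpolation=cv2.INTER_CUBIC))
```

```text
(no output)
```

View pics/sc_crop.png

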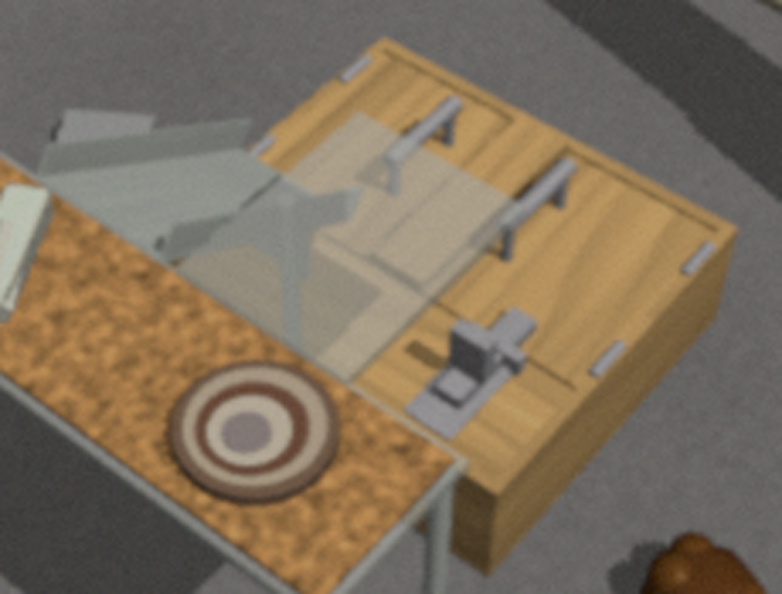

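View pics/si_crop.png

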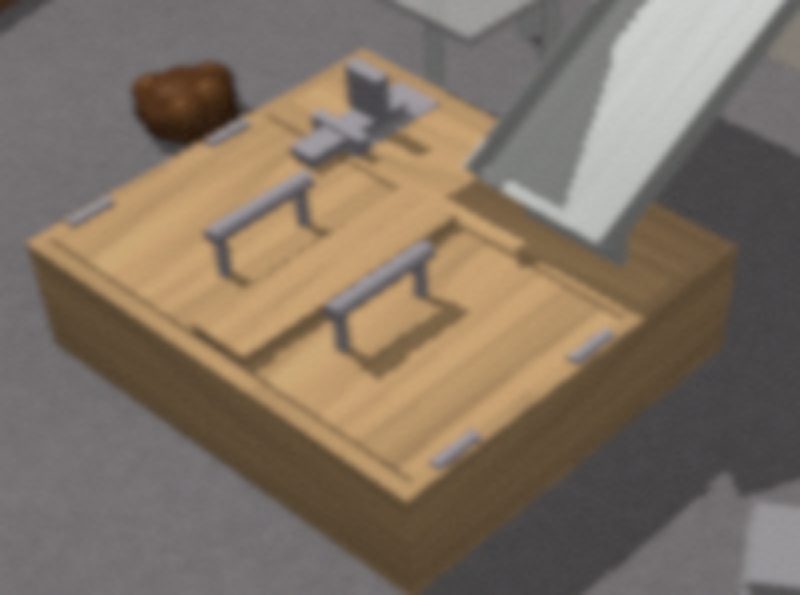

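```bash
cat > h.py <<'E'
from bench import *
import cv2, numpy as np
from scipy.spatial.transform import Rotation as Ro
def ray(n,p,state=None):
    c=calibration(n); u=cv2.undistortPoints(np.array([[p]],float),c["camera_matrix"],c["D"])[0,0]
    d=np.array([u[0],u[1],1.])
    if n=="wrist":
        T=np.array(c["tool_from_camera"]); R=Ro.from_quat(state["eef_rot"]).as_matrix()
        o=R@T[:3,3]+state["ee_pos"]; d=R@T[:3,:3]@d
    else: o=-c["R"].T@c["t"]; d=c["R"].T@d
    return o,d/np.linalg.norm(d)
def plane(r,z): o,d=r; return o+d*(z-o[2])/d[2]
def tri(*rs):
    A=sum(np.eye(3)-np.outer(d,d) for o,d in rs); b=sum((np.eye(3)-np.outer(d,d))@o for o,d in rs)
    x=np.linalg.solve(A,b); return x,[np.linalg.norm(np.cross(x-o,d)) for o,d in rs]
def proj(n,X):
    c=calibration(n); return cv2.projectPoints(np.array(X,float).reshape(-1,3),cv2.Rodrigues(c["R"])[0],c["t"],c["camera_matrix"],c["D"])[0][:,0]
E
python3 - <<'E'
from h import *
np.set_printoptions(precision=4,suppress=True)
P={'nr':((332.6,207.1),(302,322.9)),'nl':((436.8,265.3),(207.5,249.4)),'fl':((365.6,344.1),(291.2,194.3)),
'A1':((389,244),(252,246.6)),'A2':((368,261),(277.5,230.9)),'B1':((353.8,226.2),(282.5,267.1)),'B2':((334,242.6),(308,250))}
Q={}
for k,(a,b) in P.items():
    Q[k],e=tri(ray("scene",a),ray("side",b)); print(k,Q[k],e, plane(ray("scene",a),.097)[:2],plane(ray("side",b),.097)[:2])
fr=plane(ray("side",(384.2,250.9)),.097); print('fr',fr)
# fit
loc={'nr':(-130,-145),'nl':(-130,145),'fl':(130,145)}
L=[];W=[]
for k,v in loc.items():
    L+= [v]*2; W+=[plane(ray("scene",P[k][0]),.097)[:2],plane(ray("side",P[k][1]),.097)[:2]]
L.append((130,-145));W.append(fr[:2])
L=np.array(L)/1000;W=np.array(W)
lc=L-L.mean(0);wc=W-W.mean(0)
th=np.arctan2((lc[:,0]*wc[:,1]-lc[:,1]*wc[:,0]).sum(),(lc*wc).sum())
R=np.array([[np.cos(th),-np.sin(th)],[np.sin(th),np.cos(th)]])
t=W.mean(0)-R@L.mean(0)
print('yaw',np.degrees(th),'t',t); print((L@R.T+t-W)*1000)
for k in ['A1','A2','B1','B2']: print(k,(R.T@(Q[k][:2]-t))*1000,Q[k][2])
s=read_state(); print(Ro.from_quat(s['eef_rot']).as_matrix())
# disc on table in wrist
print('lamp base',plane(ray("wrist",(408,152),s),0), 'edge',plane(ray("wrist",(330,152),s),0)); print('lens',plane(ray("wrist",(345,335),s),0.01))
print('mica',plane(ray("side",(405,338)),.023),'lim',tri(ray("scene",(427,373)),ray("side",(246,209))))
E
```

```text
nr [ 0.4255 -0.0756  0.095 ] [np.float64(0.0011080845325729858), np.float64(0.0011080845325730489)] [ 0.4264 -0.0734] [ 0.4252 -0.0775]
nl [0.4206 0.2141 0.0944] [np.float64(0.00151165607154877), np.float64(0.001511656071548897)] [0.4213 0.2158] [0.4202 0.2102]
fl [0.6778 0.2165 0.0969] [np.float64(0.0011890298781546667), np.float64(0.001189029878154665)] [0.677  0.2173] [0.6784 0.2154]
A1 [0.4697 0.1168 0.135 ] [np.float64(0.002073130075115061), np.float64(0.0020731300751150425)] [0.4372 0.1003] [0.4925 0.1465]
A2 [0.5378 0.1121 0.1363] [np.float64(0.001961797933551614), np.float64(0.001961797933551841)] [0.5078 0.0947] [0.5653 0.1428]
B1 [0.4749 0.0271 0.1349] [np.float64(0.0004828639597628828), np.float64(0.0004828639597629275)] [0.4442 0.0054] [0.4971 0.0533]
B2 [0.5427 0.0244 0.1354] [np.float64(0.002012438275924146), np.float64(0.002012438275924163)] [0.5137 0.0034] [0.57   0.0496]
fr [ 0.6827 -0.0732  0.097 ]
yaw 0.8821943389174188 t [0.5519 0.0702]
[[-2.1836 -3.3199]
 [-1.0662  0.7256]
 [-1.6388 -2.5663]
 [-0.4604  2.9802]
 [ 2.6798 -0.1012]
 [ 1.2671  1.8537]
 [ 1.4022  0.4279]]
A1 [-81.539   47.7966] 0.13499692722038337
A2 [-13.48    42.0195] 0.1363119253652098
B1 [-77.689  -41.9873] 0.13492310513894032
B2 [ -9.9541 -45.6892] 0.13541480334191827
[[-0.0003  0.3501  0.9367]
 [-0.001   0.9367 -0.3501]
 [-1.     -0.0011  0.0001]]
lamp base [0.1994 0.6844 0.    ] edge [0.1727 0.6133 0.    ]
lens [0.3603 0.5617 0.01  ]
mica [ 0.5786 -0.2165  0.023 ] lim (array([0.6137, 0.3261, 0.0238]), [np.float64(0.001190661089787055), np.float64(0.0011906610897870643)])
```

```bash
cat >> h.py <<'E'
np.set_printoptions(precision=4,suppress=True)
YAW=np.radians(0.7); T0=np.array([.552,.0705,0]); RB=Ro.from_euler('z',YAW).as_matrix()
def b2w(p): return RB@(np.array(p)/1000)+T0
def w2b(p): return RB.T@(np.array(p)-T0)*1000
def tool(tilt,jaw):  # tilt deg to +y; jaw 'x' or 'y'
    s,c=np.sin(np.radians(tilt)),np.cos(np.radians(tilt)); x=np.array([0,-s,-c])
    if jaw=='x': y=np.array([1,0,0.])
    else: y=np.array([0,c,-s])
    return RB@np.column_stack([x,y,np.cross(x,y)])
def plan(p,R,n,grip):
    "straight move in n rows; prints tool-frame row numbers"
    s=read_state(); R0=Ro.from_quat(s['eef_rot']); p0=np.array(s['ee_pos'])
    rv=(R0.inv()*Ro.from_matrix(R)).as_rotvec(); 
    print('tot deg',np.degrees(np.linalg.norm(rv)),'mm',1000*np.linalg.norm(p-p0))
    prevR,prevp=R0,p0
    for i in range(1,n+1):
        f=i/n; Ri=R0*Ro.from_rotvec(rv*f); pi=p0+(p-p0)*f
        w=(prevR.inv()*Ri).as_rotvec()/np.radians(45); t=prevR.inv().apply(pi-prevp)/.025
        print(', '.join('%.3f'%v for v in [*w,*t,grip])+','); prevR,prevp=Ri,pi
def st():
    s=read_state(); print('t',s['time'],'box',w2b(s['ee_pos']),'w',s['ee_pos'],'f',s['ft_force'],'wd',s['width']); R=RB.T@Ro.from_quat(s['eef_rot']).as_matrix(); print(R); print('q',s['joint_positions'])
E
python3 - <<'E'
from h import *
st()
c=[b2w(p) for p in [(73,85,144),(125,95,235),(46,-75,139),(-45,45,132),(-45,-45,132),(130,145,97)]]
print(proj('scene',c),proj('side',c))
plan(b2w((20,190,260)),tool(0,'x'),24,0.5)
E
```

```text
t 0.15 box [-326.9258  518.7106  243.9656] w [0.2188 0.5852 0.244 ] f [-0.6153 -0.6197 -0.0523] wd 0.08697736311563724
[[-0.0003  0.3615  0.9324]
 [-0.001   0.9324 -0.3615]
 [-1.     -0.0011  0.0001]]
q [-1.2356  0.3327 -0.0647  1.4607  0.0216  1.3499 -0.0885]
[[358.6017 295.5037]
 [347.5668 285.489 ]
 [305.6892 250.0632]
 [377.0307 254.5225]
 [343.5239 234.8402]
 [364.4619 345.1454]] [[290.9901 200.4095]
 [302.6462 155.7539]
 [335.393  241.5031]
 [264.9554 238.9509]
 [294.7634 259.9351]
 [291.2497 193.6675]]
tot deg 68.80539318484522 mm 478.18957341179186
0.064, 0.000, 0.000, -0.026, -0.302, 0.737, 0.500,
0.064, 0.000, 0.000, -0.026, -0.265, 0.751, 0.500,
0.064, 0.000, 0.000, -0.026, -0.227, 0.764, 0.500,
0.064, 0.000, 0.000, -0.026, -0.188, 0.774, 0.500,
0.064, 0.000, 0.000, -0.026, -0.149, 0.782, 0.500,
0.064, 0.000, 0.000, -0.027, -0.110, 0.789, 0.500,
0.064, 0.000, 0.000, -0.027, -0.070, 0.793, 0.500,
0.064, 0.000, 0.000, -0.027, -0.030, 0.796, 0.500,
0.064, 0.000, 0.000, -0.027, 0.009, 0.796, 0.500,
0.064, 0.000, 0.000, -0.027, 0.049, 0.795, 0.500,
0.064, 0.000, 0.000, -0.027, 0.089, 0.792, 0.500,
0.064, 0.000, 0.000, -0.027, 0.128, 0.786, 0.500,
0.064, 0.000, 0.000, -0.027, 0.168, 0.779, 0.500,
0.064, 0.000, 0.000, -0.027, 0.206, 0.769, 0.500,
0.064, 0.000, 0.000, -0.027, 0.244, 0.758, 0.500,
0.064, 0.000, 0.000, -0.027, 0.282, 0.745, 0.500,
0.064, 0.000, 0.000, -0.027, 0.319, 0.730, 0.500,
0.064, 0.000, 0.000, -0.027, 0.355, 0.713, 0.500,
0.064, 0.000, 0.000, -0.027, 0.390, 0.694, 0.500,
0.064, 0.000, 0.000, -0.027, 0.425, 0.674, 0.500,
0.064, 0.000, 0.000, -0.027, 0.458, 0.652, 0.500,
0.064, 0.000, 0.000, -0.027, 0.490, 0.628, 0.500,
0.064, 0.000, 0.000, -0.027, 0.521, 0.603, 0.500,
0.064, 0.000, 0.000, -0.027, 0.550, 0.576, 0.500,
```

Emit:
arm_command(targets=[0, 0, 0, -0.03, -0.3, 0.74, 0.3, 0, 0, 0, -0.03, -0.3, 0.74, 0.3, 0.064, 0, 0, -0.03, -0.3, 0.74, 0.3, 0.064, 0, 0, -0.03, -0.27, 0.75, 0.3, 0.064, 0, 0, -0.03, -0.23, 0.76, 0.2, 0.064, 0, 0, -0.03, -0.19, 0.77, 0.2, 0.064, 0, 0, -0.03, -0.15, 0.78, 0.1, 0.064, 0, 0, -0.03, -0.11, 0.79, 0, 0.064, 0, 0, -0.03, -0.07, 0.79, 0, 0.064, 0, 0, -0.03, -0.03, 0.8, 0, 0.064, 0, 0, -0.03, 0.01, 0.8, 0, 0.064, 0, 0, -0.03, 0.05, 0.79, 0])

```text
time: 1.15
ee_pos: [0.4016, 0.4076, 0.2517]
eef_rot: [0.308, 0.636, -0.311, 0.635]
ft_force: [0.6, 0.2, -0.2]
width: 0.0147
```

Run:
```python
from h import *
st()
plan(b2w((20,190,260)),tool(0,'x'),12,0)
```

```text
t 1.15 box [-146.223   338.9413  251.7057] w [0.4016 0.4076 0.2517] f [ 0.6472  0.2118 -0.2289] wd 0.014674152461518363
[[-0.0034  0.7952  0.6064]
 [-0.0025  0.6064 -0.7952]
 [-1.     -0.0042 -0.0001]]
q [-0.9861  0.2119  0.1331  1.5995 -0.0296  1.3363 -0.1852]
tot deg 37.33014137881717 mm 223.34366771998492
0.069, 0.000, 0.000, -0.028, 0.139, 0.731, 0.000,
0.069, 0.000, 0.000, -0.028, 0.179, 0.722, 0.000,
0.069, 0.000, 0.000, -0.028, 0.218, 0.711, 0.000,
0.069, 0.000, 0.000, -0.028, 0.256, 0.698, 0.000,
0.069, 0.000, 0.000, -0.028, 0.294, 0.684, 0.000,
0.069, 0.000, 0.000, -0.028, 0.330, 0.667, 0.000,
0.069, 0.000, 0.000, -0.028, 0.366, 0.648, 0.000,
0.069, 0.000, 0.000, -0.028, 0.401, 0.627, 0.000,
0.069, 0.000, 0.000, -0.028, 0.434, 0.604, 0.000,
0.069, 0.000, 0.000, -0.028, 0.466, 0.580, 0.000,
0.069, 0.000, 0.000, -0.028, 0.497, 0.554, 0.000,
0.069, 0.000, 0.000, -0.028, 0.526, 0.526, 0.000,
```

Tracks well. Continue, then tilt.

Emit:
arm_command(targets=[0.07, 0, 0, -0.03, 0.14, 0.73, 0, 0.07, 0, 0, -0.03, 0.18, 0.72, 0, 0.07, 0, 0, -0.03, 0.22, 0.71, 0, 0.07, 0, 0, -0.03, 0.26, 0.7, 0, 0.07, 0, 0, -0.03, 0.29, 0.68, 0, 0.07, 0, 0, -0.03, 0.33, 0.67, 0, 0.07, 0, 0, -0.03, 0.37, 0.65, 0, 0.07, 0, 0, -0.03, 0.4, 0.63, 0, 0.07, 0, 0, -0.03, 0.43, 0.6, 0, 0.07, 0, 0, -0.03, 0.47, 0.58, 0, 0.07, 0, 0, -0.03, 0.5, 0.55, 0, 0.07, 0, 0, -0.03, 0.53, 0.53, 0])

```text
time: 2.15
ee_pos: [0.5819, 0.2372, 0.2615]
eef_rot: [-0.515, -0.483, 0.518, -0.483]
ft_force: [-0.6, 0.6, 0.4]
width: 0.0006
```

Run:
```python
from h import *
st()
plan(b2w((45,170,226)),tool(40,'x'),12,0)
im=camera('wrist'); cv2.imwrite('pics/w1.png',im[:,:,::-1])
```

```text
t 2.15 box [ 31.9817 166.3567 261.4502] w [0.5819 0.2372 0.2615] f [-0.5611  0.5592  0.4366] wd 0.0006164433745392898
[[-0.003   0.9968 -0.0805]
 [-0.0028 -0.0805 -0.9968]
 [-1.     -0.0027  0.003 ]]
q [-0.7408  0.3412  0.3652  1.4417 -0.1204  1.3848 -0.4404]
tot deg 40.09059858117302 mm 37.940272393996835
-0.008, -0.074, 0.003, 0.118, 0.043, -0.016, 0.000,
-0.008, -0.074, 0.003, 0.117, 0.042, -0.022, 0.000,
-0.008, -0.074, 0.003, 0.116, 0.042, -0.029, 0.000,
-0.008, -0.074, 0.003, 0.114, 0.042, -0.035, 0.000,
-0.008, -0.074, 0.003, 0.112, 0.042, -0.042, 0.000,
-0.008, -0.074, 0.003, 0.109, 0.042, -0.048, 0.000,
-0.008, -0.074, 0.003, 0.106, 0.042, -0.054, 0.000,
-0.008, -0.074, 0.003, 0.103, 0.042, -0.060, 0.000,
-0.008, -0.074, 0.003, 0.100, 0.042, -0.065, 0.000,
-0.008, -0.074, 0.003, 0.096, 0.043, -0.071, 0.000,
-0.008, -0.074, 0.003, 0.092, 0.043, -0.076, 0.000,
-0.008, -0.074, 0.003, 0.087, 0.043, -0.081, 0.000,
```

View pics/w1.png

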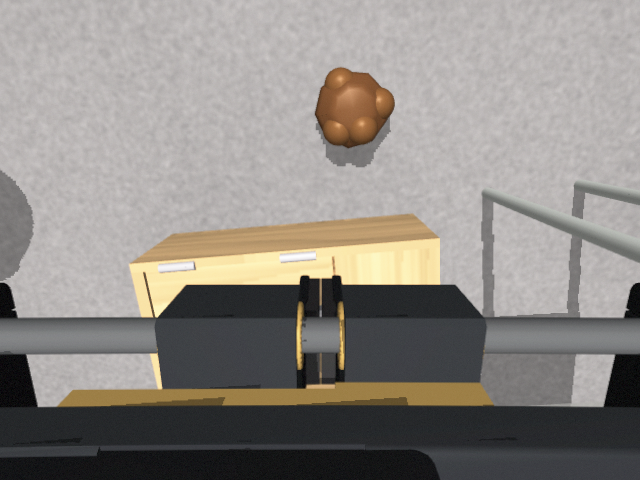

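Emit:
arm_command(targets=[-0.01, -0.075, 0, 0.12, 0.04, -0.02, 0, -0.01, -0.075, 0, 0.12, 0.04, -0.02, 0, -0.01, -0.075, 0, 0.12, 0.04, -0.03, 0, -0.01, -0.075, 0, 0.11, 0.04, -0.035, 0, -0.01, -0.075, 0, 0.11, 0.04, -0.04, 0, -0.01, -0.075, 0, 0.11, 0.04, -0.05, 0, -0.01, -0.075, 0, 0.11, 0.04, -0.05, 0, -0.01, -0.075, 0, 0.1, 0.04, -0.06, 0, -0.01, -0.075, 0, 0.1, 0.04, -0.065, 0, -0.01, -0.075, 0, 0.1, 0.04, -0.07, 0, -0.01, -0.075, 0, 0.09, 0.04, -0.08, 0, 0, -0.075, 0, 0.09, 0.04, -0.08, 0])

```text
time: 3.2
ee_pos: [0.6087, 0.2222, 0.2281]
eef_rot: [-0.285, -0.284, 0.662, -0.632]
ft_force: [-0.6, 0.2, -0.6]
width: 0.0009
```

Run:
```python
from h import *
st(); s=read_state()
plan(b2w((45,99,141)),tool(40,'x'),8,0)
im=camera('wrist'); cv2.imwrite('pics/w2.png',im[:,:,::-1])
im=camera('scene'); cv2.imwrite('pics/s2.png',cv2.resize(im[180:400,200:460,::-1],None,fx=3,fy=2.7,interpolation=cv2.INTER_CUBIC))
```

```text
t 3.2 box [ 58.5781 150.9777 228.0717] w [0.6087 0.2222 0.2281] f [-0.6048  0.2285 -0.6072] wd 0.0008829902172377777
[[-0.0459  0.9986 -0.0265]
 [-0.6744 -0.0505 -0.7367]
 [-0.737  -0.0159  0.6757]]
q [-0.9374  0.738   0.4476  1.1561  0.3084  1.735  -0.5783]
tot deg 3.929657470567822 mm 102.31098895405813
-0.004, 0.007, 0.007, 0.499, -0.048, -0.101, 0.000,
-0.004, 0.007, 0.007, 0.499, -0.050, -0.098, 0.000,
-0.004, 0.007, 0.007, 0.500, -0.053, -0.096, 0.000,
-0.004, 0.007, 0.007, 0.500, -0.055, -0.093, 0.000,
-0.004, 0.007, 0.007, 0.500, -0.058, -0.091, 0.000,
-0.004, 0.007, 0.007, 0.500, -0.060, -0.088, 0.000,
-0.004, 0.007, 0.007, 0.500, -0.063, -0.086, 0.000,
-0.004, 0.007, 0.007, 0.500, -0.065, -0.083, 0.000,
```

View pics/w2.png

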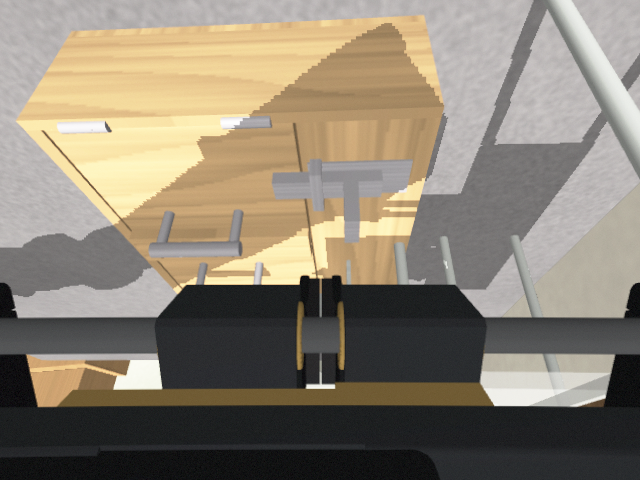

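View pics/s2.png

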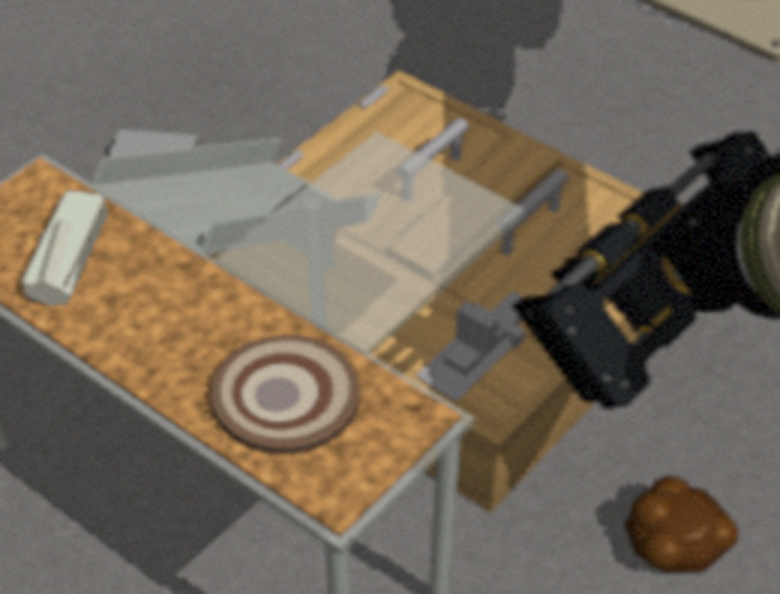

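```bash
cat >> h.py <<'E'
def projw(X,s):
    c=calibration('wrist'); T=np.array(c["tool_from_camera"]); R=Ro.from_quat(s["eef_rot"]).as_matrix()
    Rc=R@T[:3,:3]; oc=R@T[:3,3]+s["ee_pos"]
    return cv2.projectPoints((np.array(X)-oc)@Rc,np.zeros(3),np.zeros(3),c["camera_matrix"],c["D"])[0][:,0]
E
python3 - <<'E'
from h import *
s=read_state()
print(projw([b2w(p) for p in [(-130,145,97),(130,145,97),(73,85,144),(68,72,144),(78,72,144),(-80,45,132),(-10,45,132),(52,85,112)]],s))
for z,p in [(.097,(18,122)),(.097,(442,105)),(.144,(346,242)),(.144,(359,242)),(.132,(150,250)),(.132,(241,248))]: print(p,w2b(plane(ray('wrist',p,s),z)))
# heights by two views: handle A ends wrist+side
print(w2b(tri(ray('wrist',(150,250),s),ray('side',(252,246.6)))[0]),w2b(tri(ray('wrist',(241,248),s),ray('side',(277.5,230.9)))[0]),w2b(tri(ray('wrist',(352,243),s),ray('side',(292,200.5)))[0]))
E
```

```text
[[ 19.1025 126.4362]
 [448.1955 116.8565]
 [350.2601 239.8081]
 [342.6788 249.6676]
 [357.1704 249.5589]
 [153.9031 255.0942]
 [242.1478 254.4257]
 [319.604  201.625 ]]
(18, 122) [-128.1403  148.4152   97.    ]
(442, 105) [124.5431 153.6234  97.    ]
(346, 242) [ 70.2054  82.2351 144.    ]
(359, 242) [ 78.8815  82.0909 144.    ]
(150, 250) [-79.641   53.0132 132.    ]
(241, 248) [ -8.661   54.9123 132.    ]
[-79.6229  49.7547 130.7134] [ -9.1428  46.9757 128.309 ] [ 73.9901  82.4174 144.7864]
```

```bash
sed -i 's/T0=np.array(\[.552,.0705,0\])/T0=np.array([.552,.0735,0])/' h.py
python3 - <<'E'
from h import *
st(); 
plan(b2w((43,112,155)),tool(40,'x'),6,0)
E
```

```text
t 3.3 box [ 57.3821 149.5031 225.1634] w [0.6076 0.2237 0.2252] f [-0.3488  0.6443 -0.8122] wd 0.000680830257244848
[[-0.0471  0.9987 -0.0218]
 [-0.6749 -0.0479 -0.7364]
 [-0.7364 -0.02    0.6762]]
q [-0.9387  0.7407  0.4455  1.1579  0.3071  1.7339 -0.5782]
tot deg 3.9068303285589967 mm 80.84690308327394
-0.005, 0.009, 0.010, 0.518, -0.074, -0.130, 0.000,
-0.005, 0.009, 0.010, 0.518, -0.078, -0.127, 0.000,
-0.005, 0.009, 0.010, 0.518, -0.082, -0.123, 0.000,
-0.005, 0.009, 0.010, 0.519, -0.085, -0.120, 0.000,
-0.005, 0.009, 0.010, 0.519, -0.089, -0.116, 0.000,
-0.005, 0.009, 0.010, 0.519, -0.092, -0.113, 0.000,
```

Emit:
arm_command(targets=[-0.005, 0.01, 0.01, 0.52, -0.08, -0.13, 0, -0.005, 0.01, 0.01, 0.52, -0.08, -0.13, 0, -0.005, 0.01, 0.01, 0.52, -0.08, -0.12, 0, -0.005, 0.01, 0.01, 0.52, -0.09, -0.12, 0, -0.005, 0.01, 0.01, 0.52, -0.09, -0.12, 0, -0.005, 0.01, 0.01, 0.52, -0.09, -0.11, 0, 0, 0, 0, 0, 0, 0, 0])

```text
time: 3.88
ee_pos: [0.5966, 0.1819, 0.1541]
eef_rot: [0.309, 0.302, -0.635, 0.64]
ft_force: [0.8, -0.9, 0.3]
width: 0.0007
```

Run:
```python
from h import *
st(); 
plan(b2w((44,102,141)),tool(40,'x'),2,0)
im=camera('wrist'); cv2.imwrite('pics/w3.png',im[:,:,::-1])
```

```text
t 3.8833 box [ 45.9399 107.862  154.0733] w [0.5966 0.1819 0.1541] f [ 0.8288 -0.87    0.3497] wd 0.0006684821018584717
[[ 0.0018  0.9999 -0.0154]
 [-0.6263 -0.0109 -0.7795]
 [-0.7796  0.0111  0.6262]]
q [-0.9338  0.6663  0.4329  1.4009  0.3131  1.4881 -0.6242]
tot deg 1.515610849377387 mm 14.458184940013098
-0.010, -0.014, -0.001, 0.277, -0.040, -0.072, 0.000,
-0.010, -0.014, -0.001, 0.276, -0.040, -0.075, 0.000,
```

View pics/w3.png

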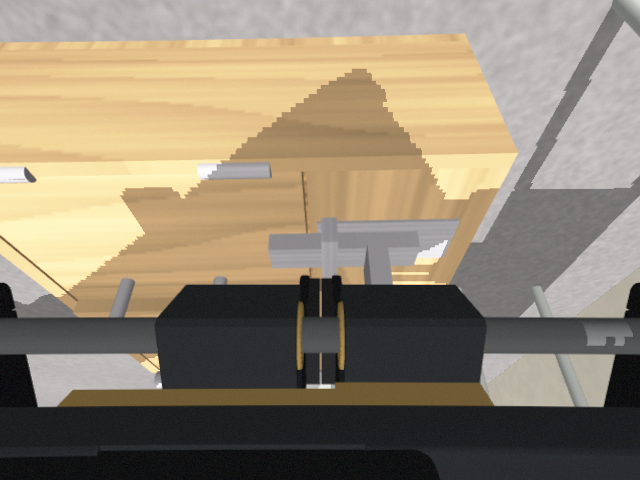

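Emit:
arm_command(targets=[-0.01, -0.01, 0, 0.28, -0.04, -0.07, 0, -0.01, -0.01, 0, 0.28, -0.04, -0.07, 0, 0, 0, 0, 0, 0, 0, 0, 0, 0, 0, 0, 0.2, 0, 0, 0, 0, 0, 0, 0.2, 0, 0, 0, 0, 0, 0, 0.2, 0, 0])

```text
time: 4.43
ee_pos: [0.6128, 0.178, 0.1444]
eef_rot: [0.301, 0.302, -0.634, 0.644]
ft_force: [-2.4, -0.8, -1.3]
width: 0.0004
```

Run:
```python
from h import *
st(); 
im=camera('wrist'); cv2.imwrite('pics/w4.png',im[:,:,::-1])
```

```text
t 4.4333 box [ 62.1208 103.7363 144.3603] w [0.6128 0.178  0.1444] f [-2.4392 -0.7879 -1.346 ] wd 0.00036315549052189306
[[ 0.0045  1.     -0.0025]
 [-0.6357  0.0009 -0.7719]
 [-0.7719  0.005   0.6357]]
q [-0.9126  0.7052  0.4322  1.368   0.3168  1.4807 -0.6006]
```

View pics/w4.png

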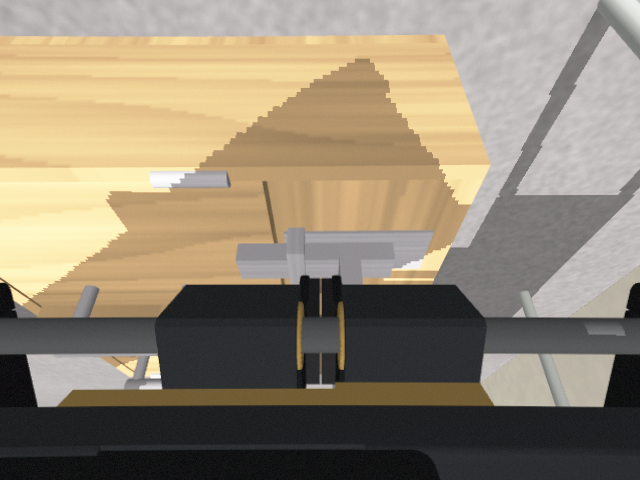

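Emit:
arm_command(targets=[0, 0, 0, 0, 0.2, 0, 0, 0, 0, 0, 0, 0.2, 0, 0, 0, 0, 0, 0, 0.2, 0, 0, 0, 0, 0, 0, 0.2, 0, 0, 0, 0, 0, 0, 0.2, 0, 0, 0, 0, 0, 0, 0.2, 0, 0, 0, 0, 0, 0, 0, 0, 0])

```text
time: 5.07
ee_pos: [0.6404, 0.1783, 0.1433]
eef_rot: [0.297, 0.305, -0.64, 0.64]
ft_force: [0.6, 0.4, 0.9]
width: 0.0005
```

Run:
```python
from h import *
st(); 
im=camera('wrist'); cv2.imwrite('pics/w5.png',im[:,:,::-1])
```

```text
t 5.0667 box [ 89.6422 103.7363 143.272 ] w [0.6404 0.1783 0.1433] f [0.627  0.3861 0.9478] wd 0.0004969967481019969
[[-0.0123  0.9999  0.0006]
 [-0.6381 -0.0074 -0.7699]
 [-0.7698 -0.0098  0.6382]]
q [-0.8687  0.768   0.4309  1.2692  0.3002  1.5152 -0.5591]
```

View pics/w5.png

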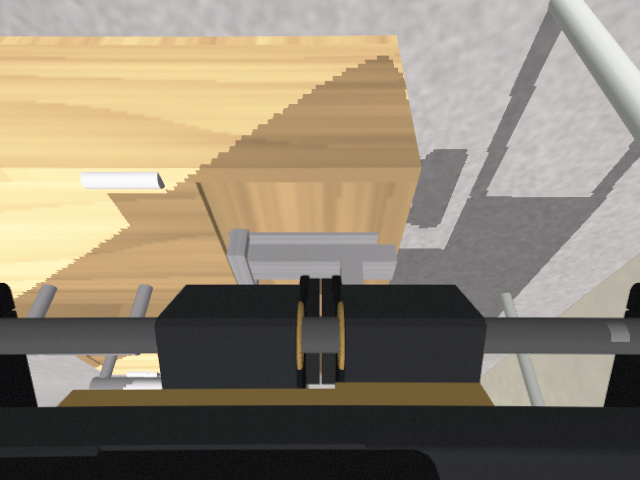

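Emit:
arm_command(targets=[0, 0, 0, 0, -0.1, 0, 0, 0, 0, 0, -0.4, -0.2, 0, 0, 0, 0, 0, -0.8, -0.2, 0, 0, 0, 0, 0, -0.8, -0.4, 0, 0.2, 0, 0, 0, -0.8, -0.6, 0, 0.4, 0, 0, 0, -0.8, -0.8, 0, 0.5, 0, 0, 0, -0.4, -0.8, 0, 0.5, 0, 0, 0, 0, -0.8, 0, 0.5, 0, 0, 0, 0, -0.8, 0, 0.5, 0, 0, 0, 0, 0, 0, 0.5])

```text
time: 5.95
ee_pos: [0.5218, 0.2476, 0.2297]
eef_rot: [0.302, 0.303, -0.636, 0.643]
ft_force: [0.3, -0.4, -0.3]
width: 0.0386
```

Run:
```python
from h import *
st(); 
plan(b2w((-45,130,250)),tool(0,'y'),20,0.5)
```

```text
t 5.95 box [-28.0234 174.4486 229.6561] w [0.5218 0.2476 0.2297] f [ 0.3406 -0.4148 -0.296 ] wd 0.038575986919230455
[[ 0.0005  1.     -0.0039]
 [-0.6343 -0.0027 -0.7731]
 [-0.7731  0.0029  0.6343]]
q [-1.0746  0.5566  0.4173  1.3936  0.3144  1.6706 -0.6965]
tot deg 96.70718292256002 mm 51.747045030945785
-0.096, 0.034, 0.034, 0.025, -0.034, 0.095, 0.500,
-0.096, 0.034, 0.034, 0.021, -0.041, 0.092, 0.500,
-0.096, 0.034, 0.034, 0.018, -0.049, 0.090, 0.500,
-0.096, 0.034, 0.034, 0.014, -0.056, 0.086, 0.500,
-0.096, 0.034, 0.034, 0.010, -0.062, 0.082, 0.500,
-0.096, 0.034, 0.034, 0.006, -0.069, 0.077, 0.500,
-0.096, 0.034, 0.034, 0.002, -0.074, 0.072, 0.500,
-0.096, 0.034, 0.034, -0.002, -0.080, 0.066, 0.500,
-0.096, 0.034, 0.034, -0.006, -0.084, 0.060, 0.500,
-0.096, 0.034, 0.034, -0.009, -0.088, 0.053, 0.500,
-0.096, 0.034, 0.034, -0.013, -0.092, 0.046, 0.500,
-0.096, 0.034, 0.034, -0.017, -0.094, 0.039, 0.500,
-0.096, 0.034, 0.034, -0.020, -0.097, 0.031, 0.500,
-0.096, 0.034, 0.034, -0.024, -0.098, 0.023, 0.500,
-0.096, 0.034, 0.034, -0.027, -0.099, 0.015, 0.500,
-0.096, 0.034, 0.034, -0.030, -0.099, 0.007, 0.500,
-0.096, 0.034, 0.034, -0.032, -0.098, -0.002, 0.500,
-0.096, 0.034, 0.034, -0.035, -0.097, -0.010, 0.500,
-0.096, 0.034, 0.034, -0.037, -0.095, -0.018, 0.500,
-0.096, 0.034, 0.034, -0.039, -0.092, -0.026, 0.500,
```

Emit:
arm_command(targets=[-0.1, 0.035, 0.035, 0.03, -0.04, 0.09, 0.5, -0.1, 0.035, 0.035, 0.02, -0.04, 0.09, 0.5, -0.1, 0.035, 0.035, 0.02, -0.05, 0.09, 0.5, -0.1, 0.035, 0.035, 0.01, -0.06, 0.09, 0.5, -0.1, 0.035, 0.035, 0.01, -0.06, 0.08, 0.5, -0.1, 0.035, 0.035, 0, -0.07, 0.08, 0.5, -0.1, 0.035, 0.035, 0, -0.07, 0.07, 0.5, -0.1, 0.035, 0.035, 0, -0.08, 0.07, 0.5, -0.1, 0.035, 0.035, -0.01, -0.08, 0.06, 0.5, -0.1, 0.035, 0.035, -0.01, -0.09, 0.05, 0.5, -0.1, 0.035, 0.035, -0.01, -0.09, 0.05, 0.5, -0.1, 0.035, 0.035, -0.02, -0.09, 0.04, 0.5])

```text
time: 6.95
ee_pos: [0.5188, 0.2263, 0.2524]
eef_rot: [0.113, 0.605, -0.238, 0.752]
ft_force: [-0.2, 0.3, 0.3]
width: 0.0438
```

Run:
```python
from h import *
st(); 
plan(b2w((-45,110,240)),tool(0,'y'),7,0.5)
```

```text
t 6.95 box [-31.2851 153.2392 252.3956] w [0.5188 0.2263 0.2524] f [-0.1879  0.3152  0.3352] wd 0.04376339962026383
[[ 0.1523  0.5039  0.8502]
 [-0.2229  0.8556 -0.4672]
 [-0.9629 -0.1184  0.2427]]
q [-0.8952  0.1778  0.2765  1.6704  0.2331  1.31    0.3812]
tot deg 33.45436879017574 mm 47.02529559275069
-0.094, 0.038, 0.033, 0.111, -0.243, 0.032, 0.500,
-0.094, 0.038, 0.033, 0.104, -0.247, 0.017, 0.500,
-0.094, 0.038, 0.033, 0.098, -0.250, 0.002, 0.500,
-0.094, 0.038, 0.033, 0.091, -0.252, -0.014, 0.500,
-0.094, 0.038, 0.033, 0.085, -0.253, -0.030, 0.500,
-0.094, 0.038, 0.033, 0.080, -0.252, -0.046, 0.500,
-0.094, 0.038, 0.033, 0.075, -0.250, -0.062, 0.500,
```

Emit:
arm_command(targets=[-0.095, 0.04, 0.035, 0.11, -0.24, 0.03, 0.5, -0.095, 0.04, 0.035, 0.1, -0.25, 0.02, 0.5, -0.095, 0.04, 0.035, 0.1, -0.25, 0, 0.5, -0.095, 0.04, 0.035, 0.09, -0.25, -0.01, 0.5, -0.095, 0.04, 0.035, 0.09, -0.25, -0.03, 0.5, -0.095, 0.04, 0.035, 0.08, -0.25, -0.05, 0.5, -0.095, 0.04, 0.035, 0.08, -0.25, -0.06, 0.5, 0, 0, 0, 0, 0, 0, 0.5])

```text
time: 7.62
ee_pos: [0.5134, 0.1785, 0.249]
eef_rot: [-0.006, 0.706, 0.028, 0.707]
ft_force: [-0.4, -1.9, -0.1]
width: 0.0437
```

Run:
```python
from h import *
st(); s=read_state()
im=camera('wrist'); cv2.imwrite('pics/w6.png',im[:,:,::-1])
print(projw([b2w(p) for p in [(-80,45,132),(-10,45,132),(-80,-45,132),(-10,-45,132)]],s))
plan(b2w((-45,45,200)),tool(0,'y'),5,0.5)
```

```text
t 7.6167 box [-37.338  105.4932 248.9949] w [0.5134 0.1785 0.249 ] f [-0.3803 -1.8853 -0.0767] wd 0.04369675430550312
[[ 0.0012 -0.0368  0.9993]
 [ 0.0313  0.9988  0.0367]
 [-0.9995  0.0312  0.0023]]
q [-0.6823  0.1376  0.3105  1.6975 -0.0734  1.3015  1.2641]
[[223.9618 174.7095]
 [227.1562 274.4773]
 [ 82.1746 169.6746]
 [ 95.7265 271.7097]]
tot deg 2.5710622052717222 mm 79.25761341303205
0.008, 0.001, -0.008, 0.379, -0.502, -0.079, 0.500,
0.008, 0.001, -0.008, 0.382, -0.501, -0.076, 0.500,
0.008, 0.001, -0.008, 0.385, -0.499, -0.072, 0.500,
0.008, 0.001, -0.008, 0.388, -0.497, -0.069, 0.500,
0.008, 0.001, -0.008, 0.391, -0.495, -0.065, 0.500,
```

View pics/w6.png

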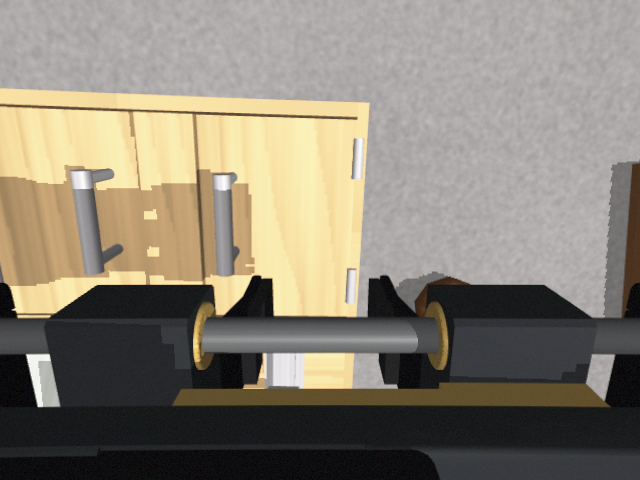

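Emit:
arm_command(targets=[0.01, 0, -0.01, 0.38, -0.5, -0.08, 0.5, 0.01, 0, -0.01, 0.38, -0.5, -0.08, 0.5, 0.01, 0, -0.01, 0.38, -0.5, -0.07, 0.5, 0.01, 0, -0.01, 0.39, -0.5, -0.07, 0.5, 0.01, 0, -0.01, 0.39, -0.5, -0.07, 0.5, 0, 0, 0, 0, 0, 0, 0.5])

```text
time: 8.17
ee_pos: [0.5047, 0.1136, 0.1955]
eef_rot: [-0.005, 0.704, -0.008, 0.71]
ft_force: [1.4, 0.0, -0.3]
width: 0.0437
```

Run:
```python
from h import *
st(); s=read_state()
plan(b2w((-45,45,138)),tool(0,'y'),5,0.5)
im=camera('wrist'); cv2.imwrite('pics/w7.png',im[:,:,::-1])
```

```text
t 8.1667 box [-46.8492  40.6398 195.4584] w [0.5047 0.1136 0.1955] f [ 1.3701  0.0232 -0.3164] wd 0.04367706638940025
[[ 0.0073  0.0162  0.9998]
 [-0.0175  0.9997 -0.0161]
 [-0.9998 -0.0174  0.0076]]
q [-0.6415  0.1227  0.346   1.8299 -0.0243  1.1942  1.2779]
tot deg 1.4284448609670708 mm 57.653253872605546
-0.004, 0.002, 0.004, 0.459, 0.043, 0.011, 0.500,
-0.004, 0.002, 0.004, 0.459, 0.041, 0.012, 0.500,
-0.004, 0.002, 0.004, 0.459, 0.040, 0.012, 0.500,
-0.004, 0.002, 0.004, 0.459, 0.038, 0.013, 0.500,
-0.004, 0.002, 0.004, 0.460, 0.037, 0.014, 0.500,
```

View pics/w7.png

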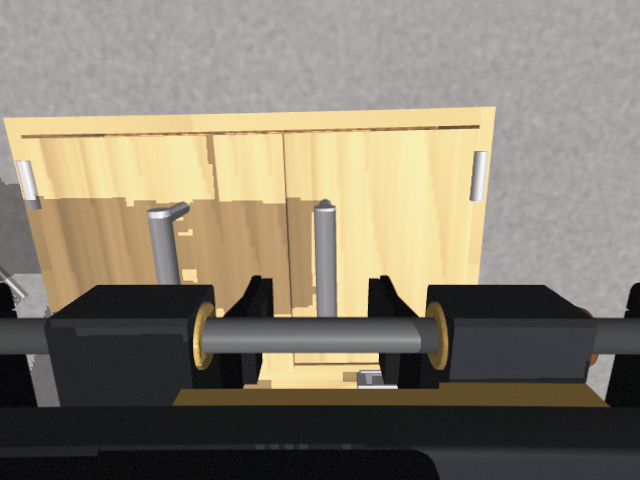

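Emit:
arm_command(targets=[0, 0, 0, 0.46, 0.04, 0.01, 0.5, 0, 0, 0, 0.46, 0.04, 0.01, 0.5, 0, 0, 0, 0.46, 0.04, 0.01, 0.5, 0, 0, 0, 0.46, 0.04, 0.01, 0.5, 0, 0, 0, 0.44, 0.04, 0.01, 0.5, 0, 0, 0, 0, 0, 0, 0, 0, 0, 0, 0, 0, 0, 0, 0, 0, 0, 0, 0, 0, 0, 0, 0, 0, 0, 0, 0, 0], newtons=20)

```text
time: 8.97
ee_pos: [0.5071, 0.1223, 0.137]
eef_rot: [-0.006, 0.703, -0.006, 0.711]
ft_force: [-0.6, -14.5, -0.2]
width: 0.0243
```

Run:
```python
from h import *
st(); s=read_state()
```

```text
t 8.9667 box [-44.2649  49.3804 137.0063] w [0.5071 0.1223 0.137 ] f [ -0.5694 -14.4737  -0.1981] wd 0.024334198485810497
[[ 0.0107  0.0125  0.9999]
 [-0.0172  0.9998 -0.0123]
 [-0.9998 -0.0171  0.0109]]
q [-0.6403  0.1917  0.3368  1.8868 -0.0495  1.069   1.2849]
```

Emit:
arm_command(targets=[0, 0, 0, 0, -0.12, 0, 0, 0, 0, 0, 0, -0.12, 0, 0, 0, 0, 0, 0, 0, 0, 0, 0, 0, 0, 0, 0, 0, 0])

```text
time: 9.3
ee_pos: [0.5076, 0.1157, 0.1381]
eef_rot: [-0.006, 0.703, -0.006, 0.711]
ft_force: [1.1, -1.1, -5.8]
width: 0.0113
```

Run:
```python
from h import *
st(); s=read_state()
im=camera('wrist'); cv2.imwrite('pics/w8.png',im[:,:,::-1])
```

```text
t 9.3 box [-43.9201  42.714  138.0584] w [0.5076 0.1157 0.1381] f [ 1.1282 -1.0749 -5.8068] wd 0.011307665377018172
[[ 0.012   0.0131  0.9998]
 [-0.0167  0.9998 -0.0129]
 [-0.9998 -0.0166  0.0122]]
q [-0.6325  0.187   0.3412  1.89   -0.0488  1.0689  1.2963]
```

View pics/w8.png

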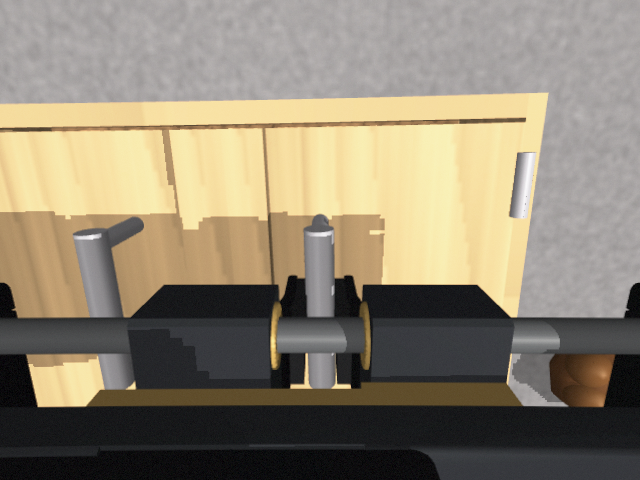

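```bash
sed -i 's/T0=np.array(\[.552,.0735,0\])/T0=np.array([.552,.0712,0])/' h.py
cat >> h.py <<'E'
def arc(side,ths,k,grip,d=6,x=None):
    "side +1 leaf A, -1 leaf B; rows through leaf angles ths (deg), tool tilt k*th; also est. current angle"
    s=read_state(); R0=Ro.from_quat(s['eef_rot']); p0=np.array(s['ee_pos'])
    b=w2b(p0+R0.as_matrix()[:,0]*d/1000); y,z=side*b[1],b[2]
    # angle of bar about hinge
    print('est leaf deg',np.degrees(np.arctan2(z-97,137-y)-np.arctan2(35,92)),'radius',np.hypot(z-97,137-y),'(98.4)')
    x=b[0] if x is None else x
    for th in ths:
        t=np.radians(th); R=tool(side*k*th,'y'); 
        p=b2w([x,side*(137-92*np.cos(t)+35*np.sin(t)),97+92*np.sin(t)+35*np.cos(t)])-R[:,0]*d/1000
        w=(R0.inv()*Ro.from_matrix(R)).as_rotvec()/np.radians(45); tt=R0.inv().apply(p-p0)/.025
        print('%3d: '%th+', '.join('%.2f'%v if i>2 else '%.3f'%v for i,v in enumerate([*w,*tt,grip]))+','); R0,p0=Ro.from_matrix(R),p
E
python3 - <<'E'
from h import *
st(); arc(1,range(4,52,4),.55,0)
E
```

```text
t 9.35 box [-43.8515  44.9791 138.0634] w [0.5076 0.1156 0.1381] f [ 1.1884  0.3721 -4.8759] wd 0.011476989847670888
[[ 0.012   0.0131  0.9998]
 [-0.0168  0.9998 -0.0129]
 [-0.9998 -0.0167  0.0122]]
q [-0.6325  0.187   0.3412  1.8899 -0.0487  1.0689  1.2963]
est leaf deg 0.009929090333043929 radius 98.56960520175683 (98.4)
  4: -0.017, 0.015, -0.028, -0.25, 0.11, 0.00, 0.00,
  8: 0.000, -0.000, -0.049, -0.25, 0.12, -0.00, 0.00,
 12: 0.000, -0.000, -0.049, -0.25, 0.13, -0.00, 0.00,
 16: -0.000, 0.000, -0.049, -0.24, 0.14, 0.00, 0.00,
 20: 0.000, -0.000, -0.049, -0.24, 0.15, 0.00, 0.00,
 24: -0.000, -0.000, -0.049, -0.23, 0.15, -0.00, 0.00,
 28: -0.000, 0.000, -0.049, -0.23, 0.16, -0.00, 0.00,
 32: 0.000, -0.000, -0.049, -0.22, 0.17, 0.00, 0.00,
 36: -0.000, 0.000, -0.049, -0.22, 0.18, -0.00, 0.00,
 40: 0.000, 0.000, -0.049, -0.21, 0.18, 0.00, 0.00,
 44: -0.000, -0.000, -0.049, -0.21, 0.19, -0.00, 0.00,
 48: 0.000, -0.000, -0.049, -0.20, 0.20, 0.00, 0.00,
```

Emit:
arm_command(targets=[0, 0, -0.03, -0.25, 0.11, 0, 0, 0, 0, -0.05, -0.25, 0.12, 0, 0, 0, 0, -0.05, -0.25, 0.13, 0, 0, 0, 0, -0.05, -0.24, 0.14, 0, 0, 0, 0, -0.05, -0.24, 0.15, 0, 0], newtons=25)

```text
time: 9.77
ee_pos: [0.5073, 0.1328, 0.166]
eef_rot: [-0.07, 0.699, -0.074, 0.708]
ft_force: [3.2, -1.0, -10.2]
width: 0.0114
```

Run:
```python
from h import *
st(); arc(1,range(20,70,4),.55,0)
```

```text
t 9.7667 box [-43.9902  62.1772 166.0428] w [0.5073 0.1328 0.166 ] f [  3.1657  -0.9732 -10.2316] wd 0.0114034077148615
[[ 0.0093  0.0192  0.9998]
 [-0.2027  0.9791 -0.017 ]
 [-0.9792 -0.2025  0.013 ]]
q [-0.7467  0.2151  0.3225  1.8084  0.1313  1.2064  1.0845]
est leaf deg 18.888789008903718 radius 98.85373674088657 (98.4)
 20: -0.024, 0.012, 0.015, -0.06, 0.05, 0.00, 0.00,
 24: -0.000, -0.000, -0.049, -0.23, 0.15, 0.00, 0.00,
 28: -0.000, 0.000, -0.049, -0.23, 0.16, -0.00, 0.00,
 32: 0.000, -0.000, -0.049, -0.22, 0.17, 0.00, 0.00,
 36: -0.000, 0.000, -0.049, -0.22, 0.18, -0.00, 0.00,
 40: 0.000, 0.000, -0.049, -0.21, 0.18, 0.00, 0.00,
 44: -0.000, -0.000, -0.049, -0.21, 0.19, 0.00, 0.00,
 48: 0.000, -0.000, -0.049, -0.20, 0.20, -0.00, 0.00,
 52: -0.000, -0.000, -0.049, -0.20, 0.20, 0.00, 0.00,
 56: 0.000, 0.000, -0.049, -0.19, 0.21, -0.00, 0.00,
 60: -0.000, 0.000, -0.049, -0.18, 0.21, -0.00, 0.00,
 64: 0.000, -0.000, -0.049, -0.18, 0.22, 0.00, 0.00,
 68: 0.000, 0.000, -0.049, -0.17, 0.22, 0.00, 0.00,
```

Leaf is lifting at 19° with the predicted radius. Continue.

Emit:
arm_command(targets=[0, 0, -0.03, -0.23, 0.15, 0, 0, 0, 0, -0.05, -0.23, 0.16, 0, 0, 0, 0, -0.05, -0.22, 0.17, 0, 0, 0, 0, -0.05, -0.22, 0.18, 0, 0, 0, 0, -0.05, -0.21, 0.18, 0, 0, 0, 0, -0.05, -0.21, 0.19, 0, 0, 0, 0, -0.05, -0.2, 0.2, 0, 0])

```text
time: 10.35
ee_pos: [0.5067, 0.1681, 0.1922]
eef_rot: [-0.166, 0.683, -0.175, 0.689]
ft_force: [-0.1, -6.5, -1.9]
width: 0.0108
```

Run:
```python
from h import *
st(); arc(1,range(48,100,4),.55,0)
im=camera('side'); cv2.imwrite('pics/d1.png',im[:,:,::-1])
```

```text
t 10.35 box [-44.0822  97.4832 192.1504] w [0.5067 0.1681 0.1922] f [-0.0892 -6.498  -1.8876] wd 0.010786811923339095
[[-0.0009  0.0263  0.9997]
 [-0.4681  0.8833 -0.0237]
 [-0.8837 -0.468   0.0116]]
q [-0.8899  0.3448  0.3015  1.6614  0.3046  1.4346  0.8799]
est leaf deg 43.9473285161387 radius 99.31877744908397 (98.4)
 48: -0.034, -0.001, 0.034, -0.20, 0.20, -0.01, 0.00,
 52: -0.000, -0.000, -0.049, -0.20, 0.20, -0.00, 0.00,
 56: 0.000, 0.000, -0.049, -0.19, 0.21, -0.00, 0.00,
 60: -0.000, 0.000, -0.049, -0.18, 0.21, -0.00, 0.00,
 64: 0.000, -0.000, -0.049, -0.18, 0.22, 0.00, 0.00,
 68: 0.000, 0.000, -0.049, -0.17, 0.22, 0.00, 0.00,
 72: -0.000, -0.000, -0.049, -0.16, 0.23, -0.00, 0.00,
 76: -0.000, 0.000, -0.049, -0.16, 0.23, -0.00, 0.00,
 80: 0.000, 0.000, -0.049, -0.15, 0.24, 0.00, 0.00,
 84: 0.000, 0.000, -0.049, -0.14, 0.24, -0.00, 0.00,
 88: 0.000, -0.000, -0.049, -0.13, 0.25, -0.00, 0.00,
 92: 0.000, 0.000, -0.049, -0.13, 0.25, -0.00, 0.00,
 96: 0.000, -0.000, -0.049, -0.12, 0.26, 0.00, 0.00,
```

View pics/d1.png

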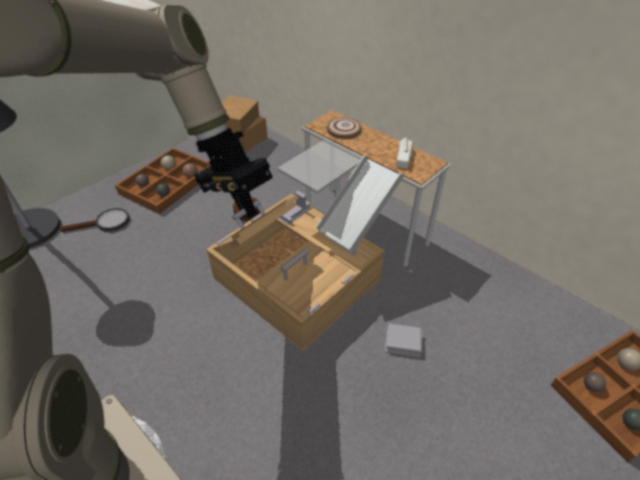

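Emit:
arm_command(targets=[0, 0, -0.02, -0.2, 0.2, 0, 0, 0, 0, -0.04, -0.2, 0.2, 0, 0, 0, 0, -0.045, -0.19, 0.21, 0, 0, 0, 0, -0.045, -0.18, 0.21, 0, 0, 0, 0, -0.045, -0.18, 0.22, 0, 0, 0, 0, -0.045, -0.17, 0.22, 0, 0, 0, 0, -0.045, -0.16, 0.23, 0, 0])

```text
time: 10.98
ee_pos: [0.5063, 0.2078, 0.2012]
eef_rot: [-0.248, 0.659, -0.266, 0.658]
ft_force: [-4.3, -7.2, 2.8]
width: 0.0113
```

Run:
```python
from h import *
st(); arc(1,range(72,100,4),.55,0)
```

```text
t 10.9833 box [-44.0452 137.1482 201.1602] w [0.5063 0.2078 0.2012] f [-4.3254 -7.2401  2.8093] wd 0.011307583564582101
[[-0.0198  0.0326  0.9993]
 [-0.6769  0.7352 -0.0374]
 [-0.7358 -0.6771  0.0075]]
q [-0.9894  0.5278  0.301   1.5008  0.3938  1.6461  0.7798]
est leaf deg 66.92492161620024 radius 99.82183099783734 (98.4)
 72: -0.042, -0.024, 0.067, -0.19, 0.28, -0.02, 0.00,
 76: -0.000, 0.000, -0.049, -0.16, 0.23, -0.00, 0.00,
 80: 0.000, 0.000, -0.049, -0.15, 0.24, -0.00, 0.00,
 84: 0.000, 0.000, -0.049, -0.14, 0.24, 0.00, 0.00,
 88: 0.000, -0.000, -0.049, -0.13, 0.25, -0.00, 0.00,
 92: 0.000, 0.000, -0.049, -0.13, 0.25, -0.00, 0.00,
 96: 0.000, -0.000, -0.049, -0.12, 0.26, -0.00, 0.00,
```

Emit:
arm_command(targets=[-0.01, 0, -0.01, -0.17, 0.24, 0, 0, -0.01, 0, -0.03, -0.16, 0.24, 0, 0, -0.01, 0, -0.03, -0.15, 0.25, 0, 0, 0, 0, -0.03, -0.14, 0.25, 0, 0, 0, 0, -0.03, -0.13, 0.26, 0, 0, 0, 0, -0.03, -0.13, 0.26, 0, 0, 0, 0, -0.03, -0.12, 0.26, 0, 0, 0, 0, -0.02, -0.11, 0.26, 0, 0])

```text
time: 11.65
ee_pos: [0.506, 0.2552, 0.1918]
eef_rot: [-0.314, 0.637, -0.328, 0.623]
ft_force: [-2.6, -3.1, 6.7]
width: 0.011
```

Run:
```python
from h import *
st(); arc(1,range(92,104,4),.55,0)
im=camera('side'); cv2.imwrite('pics/d2.png',im[:,:,::-1])
im=camera('scene'); cv2.imwrite('pics/s3.png',im[:,:,::-1])
```

```text
t 11.65 box [-43.7869 184.5172 191.8414] w [0.506  0.2552 0.1918] f [-2.5753 -3.1453  6.7024] wd 0.010973500648768621
[[-0.0364  0.0154  0.9992]
 [-0.8078  0.5881 -0.0385]
 [-0.5883 -0.8086 -0.009 ]]
q [-1.0491  0.7222  0.3022  1.3324  0.432   1.8152  0.7529]
est leaf deg 94.2181630612399 radius 100.7898053403191 (98.4)
 92: -0.021, -0.046, 0.075, 0.16, -0.10, -0.00, 0.00,
 96: 0.000, -0.000, -0.049, -0.12, 0.26, 0.00, 0.00,
100: -0.000, 0.000, -0.049, -0.11, 0.26, -0.00, 0.00,
```

View pics/d2.png

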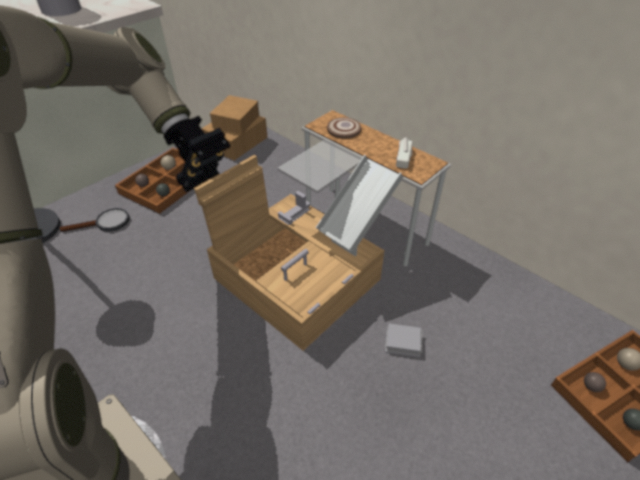

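View pics/s3.png

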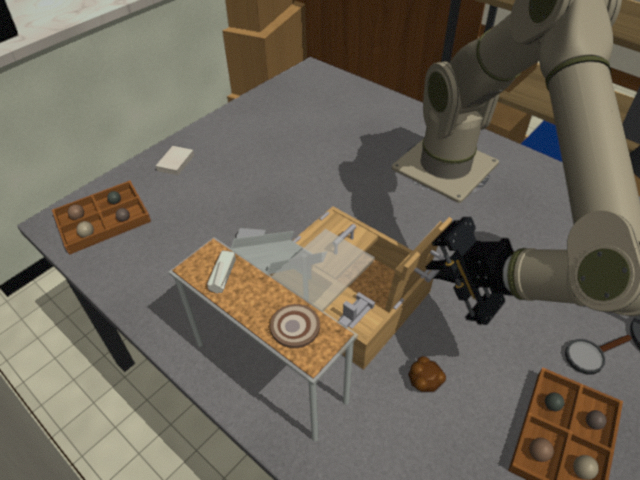

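Emit:
arm_command(targets=[0, 0, 0, 0, 0, 0, 0.25, 0, 0, 0, 0, 0, 0, 0.25, 0, 0, 0, 0, 0, 0, 0.25, 0, 0, 0, -0.2, 0, 0, 0.25, 0, 0, 0, -0.4, 0, 0, 0.25, 0, 0, 0, -0.6, 0, 0, 0.3, 0, 0, 0, -0.8, 0, 0, 0.4, 0, 0, 0, -0.8, 0, 0, 0.5, 0, 0, 0, -0.8, 0, 0, 0.5, 0, 0, 0, 0, 0, 0, 0.5])

```text
time: 12.58
ee_pos: [0.5079, 0.3352, 0.2499]
eef_rot: [-0.313, 0.637, -0.325, 0.624]
ft_force: [-0.9, 0.3, 0.3]
width: 0.0412
```

Run:
```python
from h import *
st()
im=camera('wrist'); cv2.imwrite('pics/w9.png',im[:,:,::-1])
im=camera('side'); cv2.imwrite('pics/d3.png',im[100:400,100:500,::-1])
```

```text
t 12.5833 box [-40.8902 264.4981 249.9194] w [0.5079 0.3352 0.2499] f [-0.8728  0.2972  0.3255] wd 0.04119712857908799
[[-0.0342  0.0148  0.9993]
 [-0.8047  0.5925 -0.0363]
 [-0.5927 -0.8054 -0.0084]]
q [-1.0825  0.8036  0.3064  1.065   0.4104  2.0038  0.8037]
```

View pics/w9.png

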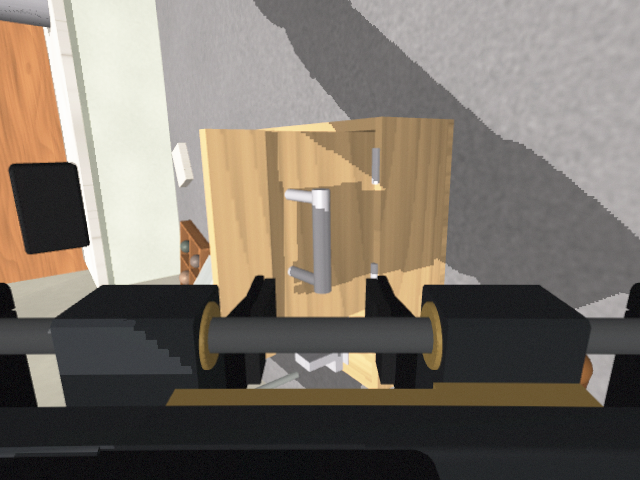

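View pics/d3.png

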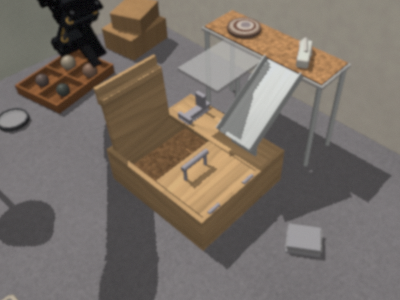

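Run:
```python
from h import *
plan(b2w((-45,200,340)),tool(5,'y'),12,0.5)
```

```text
tot deg 48.84324049231292 mm 110.68155275858221
-0.003, -0.003, 0.090, -0.015, -0.369, -0.010, 0.500,
-0.003, -0.003, 0.090, -0.041, -0.367, -0.011, 0.500,
-0.003, -0.003, 0.090, -0.067, -0.363, -0.011, 0.500,
-0.003, -0.003, 0.090, -0.092, -0.357, -0.012, 0.500,
-0.003, -0.003, 0.090, -0.117, -0.350, -0.013, 0.500,
-0.003, -0.003, 0.090, -0.142, -0.340, -0.013, 0.500,
-0.003, -0.003, 0.090, -0.166, -0.329, -0.014, 0.500,
-0.003, -0.003, 0.090, -0.189, -0.317, -0.014, 0.500,
-0.003, -0.003, 0.090, -0.211, -0.303, -0.014, 0.500,
-0.003, -0.003, 0.090, -0.231, -0.287, -0.015, 0.500,
-0.003, -0.003, 0.090, -0.251, -0.270, -0.015, 0.500,
-0.003, -0.003, 0.090, -0.270, -0.251, -0.015, 0.500,
```

Emit:
arm_command(targets=[0, 0, 0.09, -0.02, -0.37, -0.01, 0.5, 0, 0, 0.09, -0.04, -0.37, -0.01, 0.5, 0, 0, 0.09, -0.07, -0.36, -0.01, 0.5, 0, 0, 0.09, -0.09, -0.36, -0.01, 0.5, 0, 0, 0.09, -0.12, -0.35, -0.01, 0.5, 0, 0, 0.09, -0.14, -0.34, -0.01, 0.5, 0, 0, 0.09, -0.17, -0.33, -0.01, 0.5, 0, 0, 0.09, -0.19, -0.32, -0.01, 0.5, 0, 0, 0.09, -0.21, -0.3, -0.01, 0.5, 0, 0, 0.09, -0.23, -0.29, -0.01, 0.5, 0, 0, 0.09, -0.25, -0.27, -0.01, 0.5, 0, 0, 0.09, -0.27, -0.25, -0.01, 0.5])

```text
time: 13.68
ee_pos: [0.5008, 0.2604, 0.332]
eef_rot: [-0.013, 0.713, -0.035, 0.7]
ft_force: [-0.6, 0.8, 0.0]
width: 0.0436
```

Run:
```python
from h import *
st()
plan(b2w((-45,-45,330)),tool(0,'y'),12,0.5)
```

```text
t 13.6833 box [-48.8816 189.8139 331.9895] w [0.5008 0.2604 0.332 ] f [-0.5722  0.7967  0.0214] wd 0.04361454908611005
[[-0.0214  0.0436  0.9988]
 [-0.0675  0.9967 -0.045 ]
 [-0.9975 -0.0684 -0.0184]]
q [-0.8151  0.2007  0.272   1.455  -0.0064  1.5459  0.992 ]
tot deg 4.791922226151477 mm 234.8544119279771
-0.005, -0.002, 0.007, 0.059, -0.779, 0.048, 0.500,
-0.005, -0.002, 0.007, 0.055, -0.780, 0.045, 0.500,
-0.005, -0.002, 0.007, 0.051, -0.780, 0.042, 0.500,
-0.005, -0.002, 0.007, 0.046, -0.780, 0.039, 0.500,
-0.005, -0.002, 0.007, 0.042, -0.781, 0.036, 0.500,
-0.005, -0.002, 0.007, 0.037, -0.781, 0.033, 0.500,
-0.005, -0.002, 0.007, 0.033, -0.782, 0.030, 0.500,
-0.005, -0.002, 0.007, 0.029, -0.782, 0.028, 0.500,
-0.005, -0.002, 0.007, 0.024, -0.782, 0.025, 0.500,
-0.005, -0.002, 0.007, 0.020, -0.782, 0.022, 0.500,
-0.005, -0.002, 0.007, 0.015, -0.782, 0.019, 0.500,
-0.005, -0.002, 0.007, 0.011, -0.783, 0.016, 0.500,
```

Emit:
arm_command(targets=[0, 0, 0.01, 0.03, -0.6, 0.05, 0.5, 0, 0, 0.01, 0.03, -0.8, 0.04, 0.5, -0.01, 0, 0.01, 0.03, -0.8, 0.04, 0.5, -0.01, 0, 0.01, 0.03, -0.8, 0.04, 0.5, -0.01, 0, 0.01, 0.03, -0.8, 0.04, 0.5, -0.01, 0, 0.01, 0.03, -0.8, 0.03, 0.5, -0.01, 0, 0.01, 0.03, -0.8, 0.03, 0.5, 0, 0, 0.01, 0.03, -0.8, 0.03, 0.5, 0, 0, 0.01, 0.02, -0.8, 0.02, 0.5, 0, 0, 0, 0.02, -0.8, 0.02, 0.5, 0, 0, 0, 0.02, -0.8, 0.02, 0.5, 0, 0, 0, 0.01, -0.5, 0.02, 0.5])

```text
time: 14.68
ee_pos: [0.4989, 0.008, 0.3234]
eef_rot: [0.011, 0.715, 0.0, 0.699]
ft_force: [0.7, 0.4, -0.2]
width: 0.0436
```

Run:
```python
from h import *
st()
plan(b2w((-45,-45,200)),tool(0,'y'),8,0.5)
```

```text
t 14.6833 box [-53.8601 -62.5575 323.3997] w [0.4989 0.008  0.3234] f [ 0.7273  0.3631 -0.2173] wd 0.04355902262687977
[[-0.023   0.0269  0.9994]
 [ 0.0161  0.9995 -0.0265]
 [-0.9996  0.0154 -0.0234]]
q [-0.55    0.0203  0.4661  1.6626 -0.0269  1.4827  1.4751]
tot deg 2.2182240394227 mm 124.95697070693264
-0.004, -0.004, -0.003, 0.617, 0.079, 0.056, 0.500,
-0.004, -0.004, -0.003, 0.617, 0.080, 0.055, 0.500,
-0.004, -0.004, -0.003, 0.617, 0.081, 0.053, 0.500,
-0.004, -0.004, -0.003, 0.617, 0.083, 0.052, 0.500,
-0.004, -0.004, -0.003, 0.617, 0.084, 0.050, 0.500,
-0.004, -0.004, -0.003, 0.617, 0.085, 0.049, 0.500,
-0.004, -0.004, -0.003, 0.617, 0.086, 0.047, 0.500,
-0.004, -0.004, -0.003, 0.617, 0.087, 0.046, 0.500,
```

Emit:
arm_command(targets=[0, 0, 0, 0.62, 0.08, 0.06, 0.5, -0.005, 0, 0, 0.62, 0.08, 0.06, 0.5, -0.005, 0, 0, 0.62, 0.08, 0.05, 0.5, -0.005, -0.01, 0, 0.62, 0.08, 0.05, 0.5, -0.005, -0.01, 0, 0.62, 0.08, 0.05, 0.5, 0, -0.01, 0, 0.62, 0.09, 0.05, 0.5, 0, 0, 0, 0.62, 0.09, 0.05, 0.5, 0, 0, 0, 0.5, 0.09, 0.05, 0.5, 0, 0, 0, 0, 0, 0, 0.5])

```text
time: 15.43
ee_pos: [0.5002, 0.0142, 0.1921]
eef_rot: [0.014, 0.708, -0.001, 0.706]
ft_force: [-0.2, -0.5, -0.6]
width: 0.0436
```

Run:
```python
from h import *
st(); s=read_state()
im=camera('wrist'); cv2.imwrite('pics/w10.png',im[:,:,::-1])
print(projw([b2w(p) for p in [(-80,-45,132),(-10,-45,132)]],s))
plan(b2w((-45,-45,138)),tool(0,'y'),6,0.5)
```

```text
t 15.4333 box [-52.4554 -56.3938 192.1099] w [0.5002 0.0142 0.1921] f [-0.2087 -0.4978 -0.558 ] wd 0.043559736453861644
[[-0.0032  0.0333  0.9994]
 [ 0.0172  0.9993 -0.0332]
 [-0.9998  0.0171 -0.0038]]
q [-0.5426  0.0911  0.4621  1.8743 -0.0625  1.1883  1.491 ]
[[336.5324 219.3813]
 [339.2353 336.9658]]
tot deg 2.170812929253085 mm 56.947339748495615
-0.007, -0.001, -0.004, 0.370, 0.074, 0.046, 0.500,
-0.007, -0.001, -0.004, 0.369, 0.075, 0.046, 0.500,
-0.007, -0.001, -0.004, 0.369, 0.075, 0.047, 0.500,
-0.007, -0.001, -0.004, 0.369, 0.076, 0.047, 0.500,
-0.007, -0.001, -0.004, 0.369, 0.077, 0.047, 0.500,
-0.007, -0.001, -0.004, 0.369, 0.078, 0.048, 0.500,
```

View pics/w10.png

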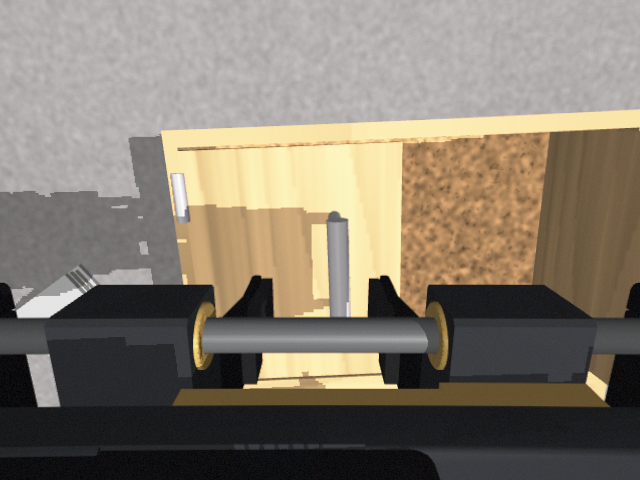

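Emit:
arm_command(targets=[-0.01, 0, 0, 0.3, 0.11, 0.05, 0.5, -0.01, 0, 0, 0.37, 0.11, 0.05, 0.5, -0.01, 0, 0, 0.37, 0.1, 0.05, 0.5, -0.01, 0, 0, 0.37, 0.08, 0.05, 0.5, 0, 0, 0, 0.37, 0.05, 0.05, 0.5, 0, 0, 0, 0.3, 0.02, 0.05, 0.5, 0, 0, 0, 0, 0, 0, 0.5])

```text
time: 16.07
ee_pos: [0.5091, 0.0268, 0.1382]
eef_rot: [0.002, 0.707, 0.011, 0.707]
ft_force: [-0.4, -1.4, -0.9]
width: 0.0433
```

Run:
```python
from h import *
st(); s=read_state()
plan(b2w((-45,-45,138)),tool(0,'y'),1,0.5)
```

```text
t 16.0667 box [-43.4664 -43.8691 138.1974] w [0.5091 0.0268 0.1382] f [-0.4061 -1.3909 -0.8893] wd 0.04330548834720762
[[ 0.0004  0.0005  1.    ]
 [ 0.0184  0.9998 -0.0005]
 [-0.9998  0.0184  0.0004]]
q [-0.5397  0.1714  0.4497  1.9153 -0.1054  1.072   1.5373]
tot deg 1.054154678092062 mm 1.915698628904839
-0.001, 0.000, -0.023, 0.007, -0.045, -0.061, 0.500,
```

Emit:
arm_command(targets=[0, 0, 0, 0, 0, 0, 0, 0, 0, 0, 0, 0, 0, 0, 0, 0, 0, 0, 0, 0, 0, 0, 0, 0, 0, 0, 0, 0, 0, 0, 0, 0, 0, 0, 0, 0, 0, 0, 0, 0, 0, 0], newtons=25)

```text
time: 16.57
ee_pos: [0.5096, 0.0256, 0.1387]
eef_rot: [0.002, 0.707, 0.01, 0.707]
ft_force: [0.7, -16.0, -2.8]
width: 0.0115
```

Run:
```python
from h import *
st(); arc(-1,range(4,52,4),.55,0)
```

```text
t 16.5667 box [-42.9669 -45.0885 138.6676] w [0.5096 0.0256 0.1387] f [  0.7368 -15.971   -2.7963] wd 0.011515814441228279
[[ 0.001   0.0015  1.    ]
 [ 0.0169  0.9999 -0.0015]
 [-0.9999  0.0169  0.0009]]
q [-0.5392  0.1716  0.4509  1.9142 -0.1039  1.0726  1.5371]
est leaf deg 0.3601419163413597 radius 98.68421208747742 (98.4)
  4: -0.002, 0.001, 0.027, -0.23, -0.11, 0.00, 0.00,
  8: 0.000, 0.000, 0.049, -0.25, -0.12, 0.00, 0.00,
 12: 0.000, 0.000, 0.049, -0.25, -0.13, 0.00, 0.00,
 16: -0.000, -0.000, 0.049, -0.24, -0.14, -0.00, 0.00,
 20: 0.000, 0.000, 0.049, -0.24, -0.15, -0.00, 0.00,
 24: -0.000, 0.000, 0.049, -0.23, -0.15, 0.00, 0.00,
 28: -0.000, -0.000, 0.049, -0.23, -0.16, 0.00, 0.00,
 32: 0.000, 0.000, 0.049, -0.22, -0.17, -0.00, 0.00,
 36: -0.000, -0.000, 0.049, -0.22, -0.18, 0.00, 0.00,
 40: 0.000, 0.000, 0.049, -0.21, -0.18, -0.00, 0.00,
 44: -0.000, 0.000, 0.049, -0.21, -0.19, 0.00, 0.00,
 48: 0.000, 0.000, 0.049, -0.20, -0.20, -0.00, 0.00,
```

Emit:
arm_command(targets=[0, 0, 0.03, -0.23, -0.11, 0, 0, 0, 0, 0.05, -0.25, -0.12, 0, 0, 0, 0, 0.05, -0.25, -0.13, 0, 0, 0, 0, 0.05, -0.24, -0.14, 0, 0, 0, 0, 0.05, -0.24, -0.15, 0, 0], newtons=25)

```text
time: 16.98
ee_pos: [0.5098, 0.0088, 0.1658]
eef_rot: [0.066, 0.703, 0.077, 0.704]
ft_force: [2.2, 0.9, -8.5]
width: 0.011
```

Run:
```python
from h import *
st(); arc(-1,range(20,56,4),.55,0)
```

```text
t 16.9833 box [-42.9522 -61.9073 165.8355] w [0.5098 0.0088 0.1658] f [ 2.1761  0.8846 -8.5024] wd 0.011027242819286291
[[ 0.0015 -0.0041  1.    ]
 [ 0.2007  0.9796  0.0037]
 [-0.9797  0.2007  0.0023]]
q [-0.4183  0.1566  0.4839  1.885  -0.3014  1.1488  1.7766]
est leaf deg 18.69974383552895 radius 98.91856527763946 (98.4)
 20: 0.005, 0.002, -0.013, -0.07, -0.06, 0.00, 0.00,
 24: -0.000, 0.000, 0.049, -0.23, -0.15, 0.00, 0.00,
 28: -0.000, -0.000, 0.049, -0.23, -0.16, 0.00, 0.00,
 32: 0.000, 0.000, 0.049, -0.22, -0.17, -0.00, 0.00,
 36: -0.000, -0.000, 0.049, -0.22, -0.18, 0.00, 0.00,
 40: 0.000, 0.000, 0.049, -0.21, -0.18, -0.00, 0.00,
 44: -0.000, 0.000, 0.049, -0.21, -0.19, 0.00, 0.00,
 48: 0.000, 0.000, 0.049, -0.20, -0.20, -0.00, 0.00,
 52: -0.000, 0.000, 0.049, -0.20, -0.20, 0.00, 0.00,
```

Emit:
arm_command(targets=[0, 0, 0.03, -0.23, -0.15, 0, 0, 0, 0, 0.05, -0.23, -0.16, 0, 0, 0, 0, 0.05, -0.22, -0.17, 0, 0, 0, 0, 0.05, -0.22, -0.18, 0, 0, 0, 0, 0.045, -0.21, -0.18, 0, 0, 0, 0, 0.045, -0.21, -0.19, 0, 0, 0, 0, 0.045, -0.2, -0.2, 0, 0])

```text
time: 17.57
ee_pos: [0.5105, -0.0266, 0.1925]
eef_rot: [0.156, 0.688, 0.173, 0.687]
ft_force: [1.7, 6.6, -3.7]
width: 0.0112
```

Run:
```python
from h import *
st(); arc(-1,range(48,84,4),.55,0)
```

```text
t 17.5667 box [-42.689  -97.2968 192.5479] w [ 0.5105 -0.0266  0.1925] f [ 1.7179  6.5629 -3.7203] wd 0.011163946609133769
[[-0.0004 -0.0111  0.9999]
 [ 0.4525  0.8917  0.01  ]
 [-0.8918  0.4525  0.0047]]
q [-0.2235  0.2314  0.5366  1.8189 -0.5791  1.333   2.1051]
est leaf deg 43.98469123863112 radius 99.67379566472366 (98.4)
 48: 0.014, -0.000, -0.011, -0.18, -0.21, -0.00, 0.00,
 52: -0.000, 0.000, 0.049, -0.20, -0.20, -0.00, 0.00,
 56: 0.000, -0.000, 0.049, -0.19, -0.21, 0.00, 0.00,
 60: -0.000, -0.000, 0.049, -0.18, -0.21, 0.00, 0.00,
 64: 0.000, 0.000, 0.049, -0.18, -0.22, -0.00, 0.00,
 68: 0.000, -0.000, 0.049, -0.17, -0.22, -0.00, 0.00,
 72: -0.000, 0.000, 0.049, -0.16, -0.23, 0.00, 0.00,
 76: -0.000, -0.000, 0.049, -0.16, -0.23, 0.00, 0.00,
 80: 0.000, 0.000, 0.049, -0.15, -0.24, -0.00, 0.00,
```

Run:
```python
from h import *
import h
# tilt schedule: 27 -> 37 deg over leaf 44..96
s=read_state(); R0=Ro.from_quat(s['eef_rot']); p0=np.array(s['ee_pos']); d=6
x=-42.7
for th in range(48,100,4):
    t=np.radians(th); R=tool(-(27+(th-44)*.2),'y')
    p=b2w([x,-(137-92*np.cos(t)+35*np.sin(t)),97+92*np.sin(t)+35*np.cos(t)])-R[:,0]*d/1000
    print(th,(R0.inv()*Ro.from_matrix(R)).as_rotvec()/np.radians(45),R0.inv().apply(p-p0)/.025); R0,p0=Ro.from_matrix(R),p
```

```text
48 [ 0.0141 -0.0006  0.0199] [-0.1811 -0.2199 -0.0029]
52 [0.     0.     0.0178] [-0.2009 -0.1909 -0.    ]
56 [ 0.     -0.      0.0178] [-0.1901 -0.2018  0.    ]
60 [0.     0.     0.0178] [-0.1787 -0.2121 -0.    ]
64 [0.     0.     0.0178] [-0.1668 -0.2218 -0.    ]
68 [0.     0.     0.0178] [-0.1543 -0.2307  0.    ]
72 [ 0.     -0.      0.0178] [-0.1414 -0.239  -0.    ]
76 [ 0.     -0.      0.0178] [-0.128  -0.2465  0.    ]
80 [-0.     -0.      0.0178] [-0.1143 -0.2533  0.    ]
84 [0.     0.     0.0178] [-0.1001 -0.2593 -0.    ]
88 [0.     0.     0.0178] [-0.0857 -0.2645  0.    ]
92 [ 0.     -0.      0.0178] [-0.071  -0.2688  0.    ]
96 [-0.     -0.      0.0178] [-0.056  -0.2724  0.    ]
```

Emit:
arm_command(targets=[0.01, 0, 0.02, -0.19, -0.22, 0, 0, 0, 0, 0.02, -0.2, -0.2, 0, 0, 0, 0, 0.02, -0.19, -0.2, 0, 0, 0, 0, 0.02, -0.18, -0.21, 0, 0, 0, 0, 0.02, -0.17, -0.22, 0, 0, 0, 0, 0.02, -0.15, -0.23, 0, 0, 0, 0, 0.02, -0.14, -0.24, 0, 0])

```text
time: 18.15
ee_pos: [0.5114, -0.0639, 0.2029]
eef_rot: [0.201, 0.678, 0.221, 0.672]
ft_force: [-2.4, 7.5, 5.3]
width: 0.0112
```

Run:
```python
from h import *
st(); arc(-1,[],.55,0)
b=read_state(); R0=Ro.from_quat(b['eef_rot']); p0=np.array(b['ee_pos']); d=6
for th in range(72,104,4):
    t=np.radians(th); R=tool(-(33+(th-70)*.2),'y')
    p=b2w([-42.7,-(137-92*np.cos(t)+35*np.sin(t)),97+92*np.sin(t)+35*np.cos(t)])-R[:,0]*d/1000
    print(th,(R0.inv()*Ro.from_matrix(R)).as_rotvec()/np.radians(45),R0.inv().apply(p-p0)/.025); R0,p0=Ro.from_matrix(R),p
```

```text
t 18.15 box [ -42.286  -134.5879  202.8677] w [ 0.5114 -0.0639  0.2029] f [-2.3957  7.4823  5.2609] wd 0.011177124935764953
[[-0.009  -0.0141  0.9999]
 [ 0.5702  0.8214  0.0168]
 [-0.8215  0.5702  0.0006]]
q [-0.0897  0.3268  0.5575  1.7476 -0.6978  1.4842  2.2667]
est leaf deg 65.86413408233365 radius 101.10720706161996 (98.4)
72 [ 0.0181 -0.0113 -0.0304] [-0.1573 -0.4052 -0.0237]
76 [-0.     -0.      0.0178] [-0.1314 -0.2447 -0.    ]
80 [0.     0.     0.0178] [-0.1177 -0.2517  0.    ]
84 [0.     0.     0.0178] [-0.1037 -0.2579 -0.    ]
88 [ 0.     -0.      0.0178] [-0.0893 -0.2632  0.    ]
92 [-0.     -0.      0.0178] [-0.0747 -0.2678  0.    ]
96 [ 0.     -0.      0.0178] [-0.0598 -0.2716  0.    ]
100 [ 0.     -0.      0.0178] [-0.0447 -0.2745 -0.    ]
```

Emit:
arm_command(targets=[0.01, 0, 0, -0.12, -0.25, -0.01, 0, 0.01, 0, 0.01, -0.12, -0.25, 0, 0, 0, 0, 0.01, -0.11, -0.25, 0, 0, 0, 0, 0.01, -0.1, -0.26, 0, 0, 0, 0, 0.01, -0.1, -0.26, 0, 0, 0, 0, 0.01, -0.09, -0.27, 0, 0, 0, 0, 0.01, -0.08, -0.27, 0, 0, 0, 0, 0.01, -0.07, -0.27, 0, 0])

```text
time: 18.82
ee_pos: [0.5123, -0.1051, 0.1989]
eef_rot: [0.23, 0.67, 0.253, 0.659]
ft_force: [-3.4, 4.5, 7.5]
width: 0.011
```

Run:
```python
from h import *
st(); arc(-1,[],.55,0)
im=camera('side'); cv2.imwrite('pics/d4.png',im[:,:,::-1])
im=camera('scene'); cv2.imwrite('pics/s4.png',im[:,:,::-1])
```

```text
t 18.8167 box [ -41.8481 -175.7525  198.8773] w [ 0.5123 -0.1051  0.1989] f [-3.4306  4.5352  7.5369] wd 0.01099306773150898
[[-0.0182 -0.0166  0.9997]
 [ 0.6414  0.7668  0.0244]
 [-0.767   0.6416 -0.0033]]
q [ 0.0278  0.4325  0.5627  1.6741 -0.7643  1.5998  2.3847]
est leaf deg 88.91039166321316 radius 103.3478949080268 (98.4)
```

View pics/d4.png

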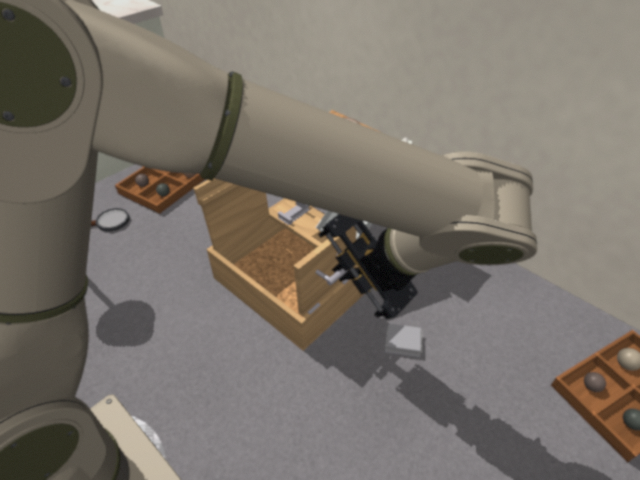

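View pics/s4.png

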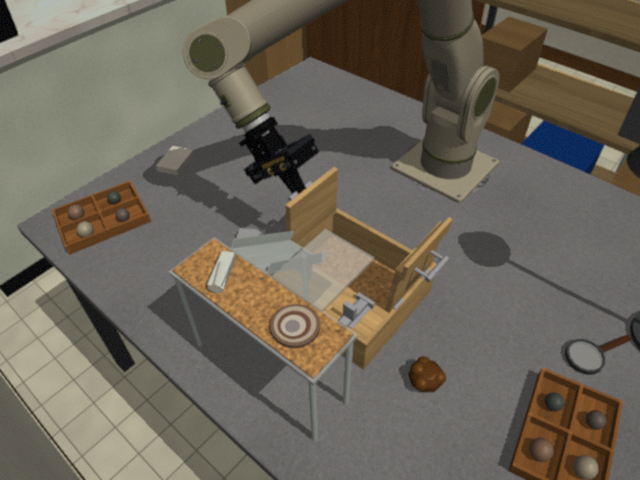

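Emit:
arm_command(targets=[0, 0, 0, 0.05, -0.27, 0, 0, 0, 0, 0, 0.05, -0.27, 0, 0, 0, 0, 0, 0, 0, 0, 0])

```text
time: 19.17
ee_pos: [0.5125, -0.116, 0.194]
eef_rot: [0.231, 0.668, 0.255, 0.66]
ft_force: [3.4, 5.7, -17.7]
width: 0.0106
```

Run:
```python
from h import *
st(); arc(-1,[],.55,0)
```

```text
t 19.1667 box [ -41.8264 -186.749   194.012 ] w [ 0.5125 -0.116   0.194 ] f [  3.4107   5.6798 -17.6736] wd 0.010639483832347243
[[-0.0142 -0.0188  0.9997]
 [ 0.6443  0.7644  0.0235]
 [-0.7647  0.6444  0.0013]]
q [ 0.0486  0.4514  0.5645  1.6642 -0.7696  1.6063  2.4092]
est leaf deg 95.57323710505645 radius 103.18664257314322 (98.4)
```

Emit:
arm_command(targets=[0, 0, 0, 0, 0, 0, 0.28, 0, 0, 0, 0, 0, 0, 0.28, 0, 0, 0, 0, 0, 0, 0.28, 0, 0, 0, 0, 0, 0, 0.28, 0, 0, 0, -0.2, 0, 0, 0.28, 0, 0, 0, -0.4, 0, 0, 0.3, 0, 0, 0, -0.6, 0, 0, 0.3, 0, 0, 0, -0.8, 0, 0, 0.4, 0, 0, 0, -0.8, 0, 0, 0.4, 0, 0, 0, -0.4, 0, 0, 0.4, 0, 0, 0, 0, 0, 0, 0.4])

```text
time: 20.08
ee_pos: [0.5143, -0.1707, 0.2608]
eef_rot: [0.229, 0.668, 0.255, 0.66]
ft_force: [0.3, -0.9, -1.0]
width: 0.0344
```

Run:
```python
from h import *
st()
im=camera('wrist'); cv2.imwrite('pics/w11.png',im[:,:,::-1])
im=camera('scene'); cv2.imwrite('pics/s5.png',im[:,:,::-1])
```

```text
t 20.0833 box [ -40.6059 -241.4705  260.8168] w [ 0.5143 -0.1707  0.2608] f [ 0.3019 -0.9067 -1.0392] wd 0.034441767251044315
[[-0.0153 -0.0205  0.9997]
 [ 0.643   0.7655  0.0255]
 [-0.7658  0.6431  0.0015]]
q [ 0.1218  0.4636  0.5975  1.5046 -0.7481  1.769   2.3919]
```

View pics/w11.png

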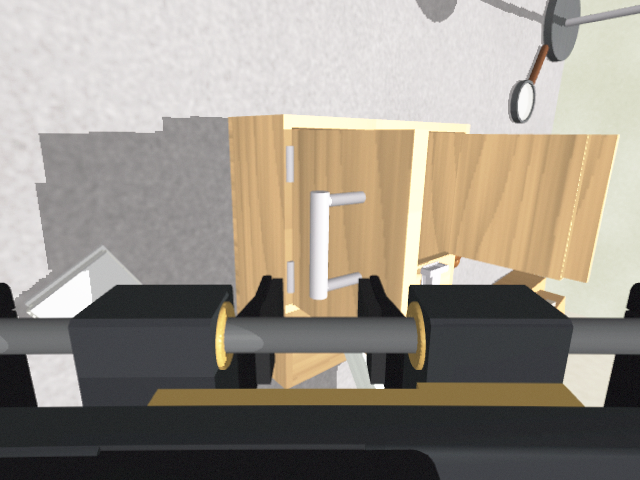

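View pics/s5.png

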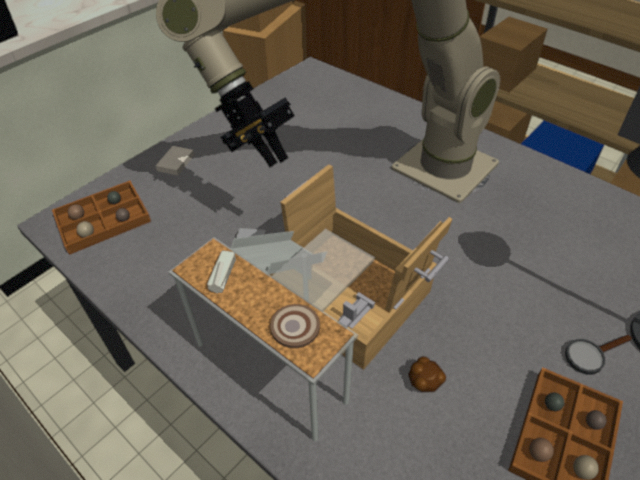

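```bash
python3 - <<'E'
from h import *
s=read_state()
def ang(p,side): 
    b=w2b(p); print(b,'deg~',np.degrees(np.arctan2(b[2]-97,137-side*b[1])))
p,e=tri(ray('wrist',(420,128),s),ray('scene',(333,168))); ang(p,-1); print(e)
p,e=tri(ray('scene',(450,222)),ray('side',(262,163))); ang(p,1);print(e)
m=plane(ray('scene',(174,158)),.023); l=tri(ray("scene",(427,373)),ray("side",(246,209)))[0]; print('mica',m)
E
python3 - <<'E'
import cv2
a=cv2.imread('pics/s5.png')[150:320,260:470];cv2.imwrite('pics/s5c.png',cv2.resize(a,None,fx=3.6,fy=3.5,interpolation=cv2.INTER_CUBIC))
b=cv2.imread('pics/scene0.png')
for im in (b,cv2.imread('pics/s5.png')):
    import numpy as np
    h=cv2.cvtColor(im,cv2.COLOR_BGR2HSV); sub=h[345:400,400:455]; m=(sub[...,1]>120); ys,xs=np.nonzero(m); print('limonite px',xs.mean()+400,ys.mean()+345,m.sum())
E
```

```text
[-118.6243 -136.9761  224.9436] deg~ 89.98930230983187
[np.float64(0.0008221061733413873), np.float64(0.0008221061733412684)]
[-21.8881 138.2286 290.3776] deg~ 90.36401741676569
[np.float64(0.055550381819155094), np.float64(0.05555038181915506)]
mica [ 0.5039 -0.6141  0.023 ]
limonite px 426.03047404063204 374.7979683972912 886
limonite px 426.00564971751413 374.8135593220339 885
```

View pics/s5c.png

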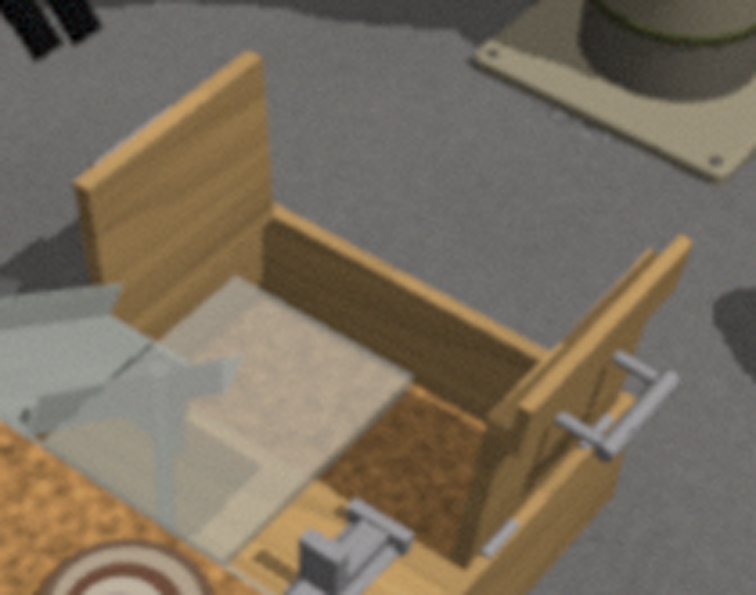

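Run:
```python
from h import *
o,d=ray('scene',(450,219)); o=w2b(o); d=RB.T@d
b=o+d*(-118-o[0])/d[0]; print(b,np.degrees(np.arctan2(b[2]-97,137-b[1])), 'len',np.hypot(b[2]-97,137-b[1]))
im=camera('side'); cv2.imwrite('pics/d5.png',im[:,:,::-1]); st()
```

```text
[-118.      154.2811  250.8797] 96.4076343653652 len 154.84698343952726
t 20.2333 box [ -40.9119 -239.1264  258.66  ] w [ 0.514  -0.1684  0.2587] f [ 0.6453  1.2688 -1.1146] wd 0.03521027795576845
[[-0.0182 -0.0203  0.9996]
 [ 0.6447  0.764   0.0273]
 [-0.7642  0.6449 -0.0008]]
q [ 0.1199  0.4642  0.5953  1.5092 -0.7483  1.7666  2.3921]
```

View pics/d5.png

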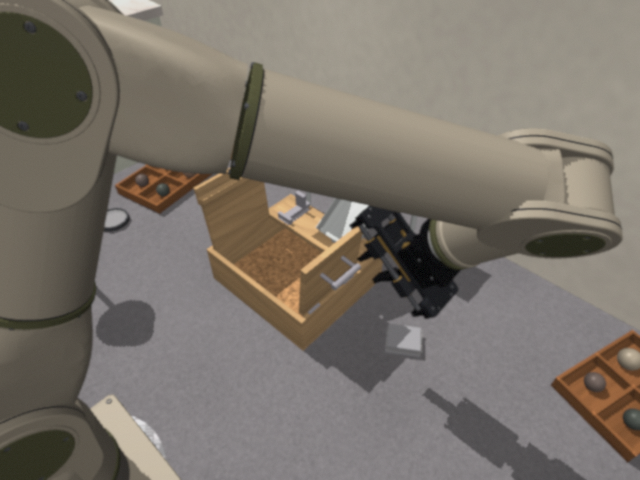

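Leaf A measures about 95° and leaf B about 90°. The gripper is clear, and the mica is still at side-view pixel (405,338). Handing in.

```bash
python3 -c "
from bench import *
print(close_job())"
```

```text
the job is handed in; nothing more can be done
None
```

The bolt is drawn back and both leaves stand open and released. I handed the job in at about 20 s of the 72 s allowed; no verdict was reported.

**What I did**
- **Bolt:** I pushed the tab back with closed fingers, tilted about 40 degrees. The finger travel suggests about 28 mm, and the wrist view showed the tongue clear of leaf A.
- **Leaf A:** I gripped its handle, swung it open and let go while leaf B was still closed.
- **Leaf B:** I then did the same, tilting to the -y side.

**Last checks**
- **Leaf A:** It stands at about 95 degrees. This comes from one camera ray and the known length of the leaf. A two-view check failed because I had picked different corners in the two pictures (55 mm mismatch), so I dropped it.
- **Leaf B:** It stands at about 90 degrees, from two views that agreed within 1 mm. The estimate from the gripper pose read 95.6 degrees, probably because the bar slipped a few millimetres in the pads.
- **Gripper:** It is clear of everything, with the wrist force reading near zero (under 2 N).
- **Limonite clod:** It has not moved; its image position shifted by less than 0.1 pixel.
- **Mica book:** By eye it is in the same place in the side view. My computed position for it used the wrong object in the scene picture, so I did not use that number.

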